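Stand the fallen cutting board back up at the sweet stall

ROBOT

A 6-joint arm with a two-finger parallel gripper is mounted at the origin on the work surface. World frame = base frame: x ahead of the robot, y to its left, z up, the work surface at z = 0. Lengths are in m, angles in degrees, forces in N, time in s.
With the tool pointing down it reaches from about 0.275 to 0.75 m from the base axis. Payload 10.2 kg.
Tool frame: the origin (TCP) lies between the finger pads; the fingertips stand 8 mm ahead of it and the grasp point (between the pads) lies 11 mm behind it; z points along the fingers, x is the direction in which the jaws open and shut, and the axes are right-handed (so a half turn about z gives the same grasp; the last joint's range is limited). The gripper opens to 88 mm and grips with 3 to 60 N. Pads are 18 mm wide; open, the fingers measure 123 mm over their backs; the gripper's body (75 mm by 187 mm) begins 45 mm behind the grasp point.
Start: joints at [-78.862, 17.928, 85.812, -0, 76.261, -12.8], TCP at [0.213, -0.48, 0.247] pointing down, gripper open.
Joint ranges: [-168.41, 168.41], [-55.51, 124.54], [10.69, 146.95], [-70.63, 250.63], [1, 178], [-165.06, 165.06]. Speed limits (degrees/s): [136.94, 136.94, 172.46, 180, 180, 180].

INTERFACE

Orientations are given as [roll, pitch, yaw] about the fixed x, y, z axes, in that order (R = Rz(yaw) Ry(pitch) Rx(roll)).
In Python, from cell import env gives the robot as it stands.
- The arm moves only by the tool drive_tool, never from a script. Its argument "increments" is a list of rows, each an object of numbers: "x", "y", "z": the shift along the tool's x, y, z in mm; "turn": the turn about the tool's z in degrees. A call has 1 to 20 rows; each row shifts and turns the commanded pose from where the row before left it, along the tool's axes as they then stand; what a row does not reach is not made up. A row lasts 1/10 s, in which the tool goes at most 50 mm and 8.59 degrees, less where a joint would pass 70% of its speed; a pose out of reach is approached as far as the arm can. A call is refused whole if a number of a shift passes 50 or a number of a turn 8.59, either way. A call with a gripper value outside its range is refused whole. "fingers" is the closure in counts, from 0 (fully open) to 255 (shut), set as the call begins (left out, the last holds). The fingers move at their own pace and stop on an object; "grip_force" is the grip in N (left out, the last holds). Time passes only in rows, so rows that do not move let the fingers close. It gives the time, the measured TCP pose, the force and the opening at its end, in the units of the state.
- env.state(): the state, without advancing time (a new reading comes with each control period).
- env.read_camera(name): name is "side" or "top" or "wrist"; returns a dict with "frame" (400x640x3 uint8, red, green, blue), "fovy" (degrees; the focal length in pixels is half the picture's height over the tangent of half this angle, whatever the lens; pixels are square), "cx", "cy" (the principal point, pixels), "extrinsics" (4x4, takes a point from world to camera coordinates); the wrist camera has in their place "T_tool_cam" (4x4, takes a point from camera to tool coordinates, whose origin is the TCP and whose axes are the tool frame's). Camera axes: x right, y up, looking along -z (the intrinsics and any distortion apply to the point x, -y, -z); pixel columns grow to the right and rows downward; lengths in m; the calibration is good to about 2 mm. A picture is of the moment at which its call begins: read the wrist's pose just before it. There is no depth.
- env.job_done(): hands the job in, once; it reports no verdict.
The state is a dict: "clock": time; "q": joint angles; "qvel": joint speeds; "effort": joint torques, N m; "tool_pos": TCP position; "tool_rot": TCP orientation; "force": force on the tool from outside, world axes, zero at the start; "torque": the same for the moment, N m; "grip_width": finger opening in m.
Only numpy, scipy, OpenCV 4.12 (cv2) and the standard library are available. Lean on these libraries where they do the work, as an engineer would, in place of code of your own. Each camera call takes 0.05 s, during which the arm holds its last target.

TASK

The cutting board that is kept leaning on the stall's end panel has fallen forward onto the spice rack, and a tin has been left on the ledge behind it. First move the tin along the ledge until it stands in the room beside the slim jar, behind the lip and fully clear of the board's width. Then tip the board back up on its foot, without lifting the foot off the ledge and without letting the board drop or slam, so that it leans squarely back against the panel with its foot still on the ledge close behind the lip, and leave the jars and everything else standing where they are.

Things in the scene. Friction and masses are not known exactly. Their poses are not given: they have to be found in the camera images.
- panel: Fixed dark wooden end panel of the stall with its ledge. Origin: on the counter (z=0), mid-length of the ledge, on the lip's inner face. x points level from lip to panel (roughly to the robot's left, yaw 1.57 to 2.07), y runs along the ledge, z up. Lip: strip 12 mm thick (x -12..0), 12 mm high, 400 mm long (y -200..200). The ledge is the bare counter, x 0 to 85 mm, open at both ends.
- panel_face (a point): Point on the panel's flat upright face, 85 mm from the lip's inner face, mid-length, 120 mm up. The upright is 400 mm long and 245 mm high; 18 mm thick (x 85..103), with a 10 mm cap on top (x 84..111, z 235..245) and brackets behind it out to x=148 mm.
- board: Loose flat wooden cutting board 240 tall x 150 wide x 14 mm thick, 0.27 to 0.47 kg, no handle. Origin: middle of the front lower edge of its foot. z runs from foot to top, y along its width, x from front face (x=0) to back face (x=14 mm, the one that must lean on the panel). Starts with its foot edge on the ledge 16 mm behind the lip's inner face, sloping 40 deg up away from the panel, front face down.
- board_top (a point): Middle of the top edge of the board's back face (240 mm up, 14 mm from the front). At the start the top is 155 to 165 mm high and overhangs the rack by 22 mm: a finger fits under it. Friction is 0.5 to 0.7, so pushed square to its face near the top the board turns about its foot, which stays put or slides a little to the panel; a few degrees past vertical it falls onto the panel by itself.
- rack: Fixed narrow wooden spice rack with six small jars inside, 42 mm deep (its x), 220 mm long (its y), 100 mm high. Origin: centre of its underside, on the counter. It stands parallel to the ledge, its centre 125 mm in front of the lip's inner face; the board lies on its long upper edge nearest the lip.
- tin: Loose closed round metal tin, 51 mm diameter, 62 mm high, about 0.14 kg, standing on the ledge behind the board, about 57 mm from the lip's inner face. Origin: centre of its underside.
- wide_jar: Loose squat amber glass jar, 78 mm diameter, 58 mm high, standing near one end of the ledge and filling that end. Origin: centre of its underside. Leave it alone.
- slim_jar: Loose small amber glass jar, 40 mm diameter, 56 mm high, standing at the other end of the ledge; between it and the board there is room for the tin. Which end it is at varies. Origin: centre of its underside. Leave it alone.
- bottle: Loose tall green glass bottle, 58 mm diameter, 200 mm high, standing in front of the rack beside one top corner of the fallen board (which side varies). Origin: centre of its underside. Leave it alone.
- bowl: Loose copper bowl, 84 mm diameter, 42 mm high, standing in front of the rack beside the other top corner. Origin: centre of its underside. Leave it alone.
- scoop: Loose steel scoop lying on the counter in front, about 170 mm long, 48 mm wide, 30 mm high. Origin: on the counter under the closed back end of its pan; its x axis points to the open mouth. Leave it alone.
- weight: Loose brass scale weight, 44 mm diameter, 58 mm high, 0.5 kg. Origin: centre of its underside. Leave it alone.

How it is judged (in metres and radians):
On the way, in this order (a step that is already met when the one before it is completed fails the run):
1. the tin stands upright on the ledge, beside the board's width ((y of tin in the frame of board above 0.103 m or y of tin in the frame of board below -0.103 m) and angle between tin's own z axis and vertical below 0.12 rad and height (world z) of tin below 0.006 m and x of tin in the frame of panel between 0.022 and 0.064 m and y of tin in the frame of panel between -0.19 and 0.19 m and horizontal distance between tin and slim_jar below 0.12 m), for 0.2 s.
2. the board leans back against the panel with its foot behind the lip (angle between board's own z axis and vertical between 0.14 and 0.36 rad and x of board_top in the frame of panel above 0.077 m and height (world z) of board below 0.01 m and x of board in the frame of panel between -0.004 and 0.036 m and angle between the y axis of board and the y axis of panel, either way round below 0.1 rad and y of board in the frame of panel between -0.125 and 0.125 m), for 0.2 s.
At the end, for the whole second after the job is handed in: Board at rest against the panel (top within 8 mm), 8 to 20.6 deg from upright, square within 0.1 rad, foot on the ledge at most 36 mm behind the lip. Tin upright on the ledge, centre 103 mm or more sideways of the board's middle, within 120 mm of the slim jar's. Bystanders within 25 mm, upright (all of step 1 and all of step 2 and linear speed of each of board, tin below 0.02 m/s); the robot touches nothing.
It fails at once if a jar on the ledge is moved more than 25 mm or tipped over (distance of any of wide_jar, slim_jar from where it was at the start of the episode above 0.025 m or angle between any of wide_jar, slim_jar's own z axis and vertical above 0.35 rad).
It fails at once if the bottle, bowl, scoop or weight is moved more than 25 mm or tipped over (distance of any of bottle, bowl, scoop, weight from where it was at the start of the episode above 0.025 m or angle between any of bottle, bowl, scoop, weight's own z axis and vertical above 0.35 rad).
It fails at once if the board is dropped or slammed (turns faster than 4.5 rad/s) (angular speed of board above 4.5 rad/s).
It fails at once if the board's foot is lifted off the ledge (more than 40 mm) (height (world z) of board above 0.04 m).
It fails at once if the tin is knocked over (angle between tin's own z axis and vertical above 0.6 rad).
It also fails if it takes over 66 s, if anything falls off the work surface, if the arm or the gripper's body presses on something with over 40 N, if the wrist force passes 120 N, or if a joint passes its speed limit or range.

## Working session

There is one attempt and no reset: what is moved stays moved. The work goes in short steps, Python scripts to look and compute and a tool call to move; the robot and the scene stay as the last step left them, time stands still between calls to the robot, and variables do not carry over. Pictures are saved under pics/ and viewed, and the job is handed in when it is done.

Besides the shell and the picture viewer there is one more tool, called after ">>>" in YAML: its name, and indented under it one key for each argument. drive_tool: Moves the arm, as the interface text tells. Its arguments: {"type":"object","properties":{"increments":{"type":"array"},"fingers":{"type":"number"},"grip_force":{"type":"number"}},"required":["increments"]}

```bash
ls; mkdir -p pics; python3 - <<'E'
from cell import env
import cv2,pickle
s=env.state();print(s)
d={}
for n in ("side","top","wrist"):
    c=env.read_camera(n); d[n]=c
    cv2.imwrite(f"pics/{n}0.png",c["frame"][:,:,::-1])
    print(n,{k:v for k,v in c.items() if k!="frame"})
pickle.dump((s,d),open("d0.pkl","wb"))
E
```

```text
pics
{'clock': 0.0, 'q': array([-7.88599617e+01,  1.79601437e+01,  8.58553052e+01,  1.03927057e-03,
        7.62609912e+01, -1.28000717e+01]), 'qvel': array([-0.01674677, -0.09570055, -0.02722302, -0.06873286,  0.03408135,
        0.0326388 ]), 'effort': array([-1.32286254e-04, -4.02210975e+01, -2.52271986e+01,  6.94125309e-02,
        3.51968303e-02, -7.84712370e-05]), 'tool_pos': array([ 0.21297802, -0.47959196,  0.2461463 ]), 'tool_rot': array([-1.79982081e+02,  7.43169391e-02, -6.60601259e+01]), 'force': array([-0.48091441, -0.43410539,  0.55260433]), 'torque': array([0.044143  , 0.03483069, 0.01696503]), 'grip_width': 0.08782076794253045}
side {'fovy': 42.29306108587661, 'cx': 319.25906313758065, 'cy': 200.0493395112147, 'extrinsics': array([[ 0.95253343, -0.30429675, -0.00914114, -0.54436262],
       [ 0.22799089,  0.69313329,  0.68380289, -0.16969655],
       [-0.20174296, -0.65342921,  0.72960952, -1.32061154],
       [ 0.        ,  0.        ,  0.        ,  1.        ]])}
top {'fovy': 51.83847067451994, 'cx': 315.81641351236055, 'cy': 199.76856154510858, 'extrinsics': array([[ 0.01528302, -0.99967736, -0.02028825, -0.04138818],
       [ 0.99481536,  0.01316212,  0.1008422 , -0.5627676 ],
       [-0.10054263, -0.02172423,  0.99469555, -0.95497212],
       [ 0.        ,  0.        ,  0.        ,  1.        ]])}
wrist {'fovy': 58.21726154827646, 'cx': 323.0147904109058, 'cy': 196.4757107997914, 'T_tool_cam': array([[ 9.99999919e-01, -2.75284347e-04,  2.93988178e-04,
        -4.33882456e-04],
       [-1.69486134e-04, -9.49797866e-01, -3.12864162e-01,
        -8.23947650e-02],
       [ 3.65355951e-04,  3.12864087e-01, -9.49797836e-01,
        -1.38065206e-01],
       [ 0.00000000e+00,  0.00000000e+00,  0.00000000e+00,
         1.00000000e+00]])}
```

View pics/side0.png

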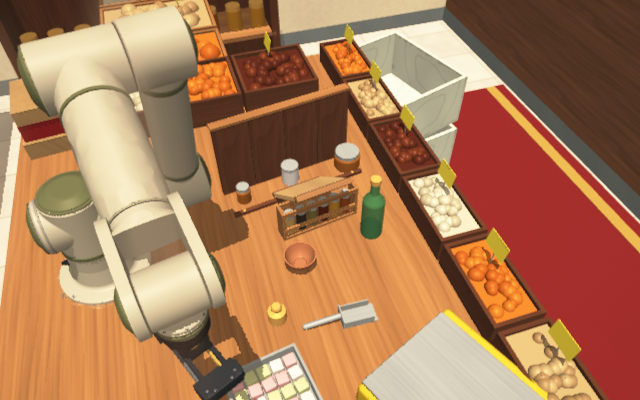

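View pics/top0.png

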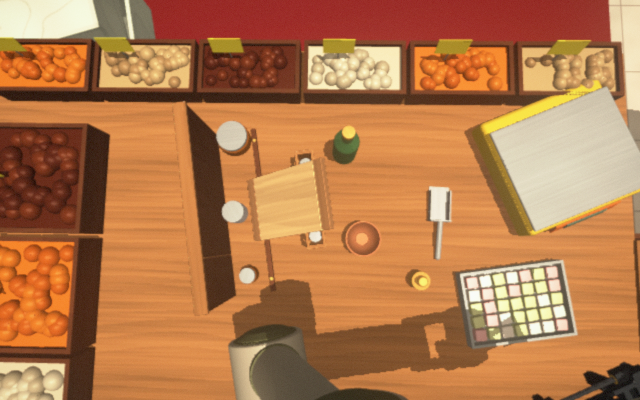

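View pics/wrist0.png

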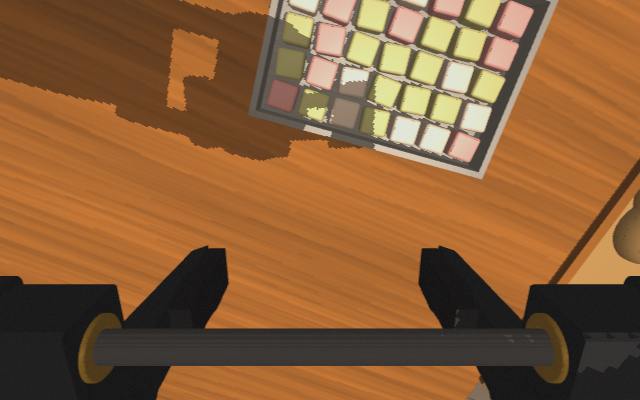

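```bash
cat > h.py <<'E'
import numpy as np, cv2, pickle
from scipy.spatial.transform import Rotation as R
def cam(c,s=None):
    f=200/np.tan(np.radians(c["fovy"])/2)
    if "extrinsics" in c: E=np.array(c["extrinsics"])
    else:
        T=np.eye(4);T[:3,:3]=R.from_euler("xyz",s["tool_rot"],degrees=True).as_matrix();T[:3,3]=s["tool_pos"]
        E=np.linalg.inv(T@c["T_tool_cam"])
    return f,c["cx"],c["cy"],E
def ray(C,u,v):
    f,cx,cy,E=C
    d=np.array([(u-cx)/f,-(v-cy)/f,-1]); Rm=E[:3,:3]
    return -Rm.T@E[:3,3], Rm.T@d/np.linalg.norm(d)
def onz(C,u,v,z):
    o,d=ray(C,u,v); return o+d*(z-o[2])/d[2]
def proj(C,p):
    f,cx,cy,E=C; q=E[:3,:3]@np.asarray(p)+E[:3,3]
    return cx+f*q[0]/-q[2], cy-f*q[1]/-q[2]
def tri(rs):
    A=np.zeros((3,3));b=np.zeros(3)
    for o,d in rs:
        P=np.eye(3)-np.outer(d,d);A+=P;b+=P@o
    p=np.linalg.solve(A,b); return p,[np.linalg.norm((np.eye(3)-np.outer(d,d))@(p-o)) for o,d in rs]
E
python3 - <<'E'
from h import *
s,d=pickle.load(open("d0.pkl","rb"))
t=d["top"]["frame"][:,:,::-1]
cv2.imwrite("pics/topz.png",cv2.resize(t[90:320,170:400],None,fx=2.6,fy=2.6,interpolation=cv2.INTER_CUBIC))
t=d["side"]["frame"][:,:,::-1]
cv2.imwrite("pics/sidez.png",cv2.resize(t[80:280,200:400],None,fx=3,fy=3,interpolation=cv2.INTER_CUBIC))
E
```

```text
(no output)
```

View pics/topz.png

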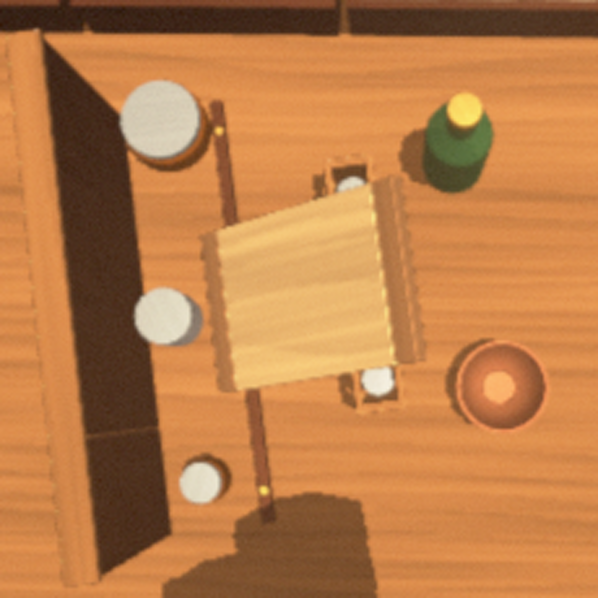

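View pics/sidez.png

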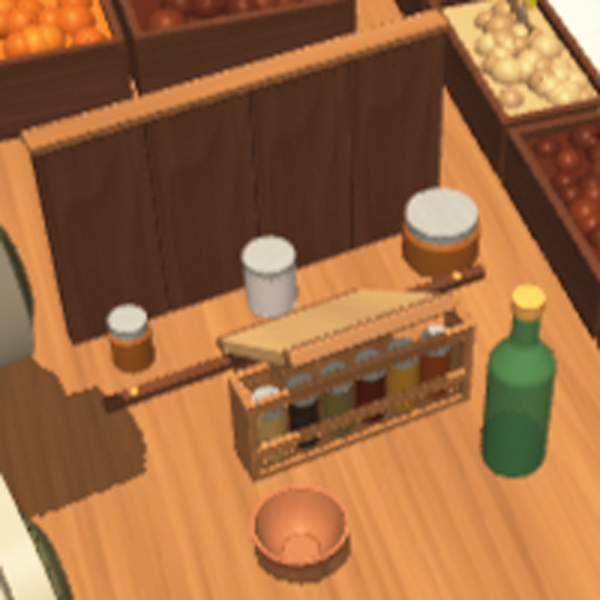

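```bash
python3 - <<'E'
from h import *
s,d=pickle.load(open("d0.pkl","rb"))
T=cam(d["top"]);S=cam(d["side"])
zt=lambda X,Y:(170+X/2.6,90+Y/2.6)
zs=lambda X,Y:(200+X/3,80+Y/3)
for n,a,b,z in [("tin",(163,316),(269,254),.062),("slim",(201,482),(128,320),.056),("wide",(160,119),(441,213),.058),("bottle",(465,110),(528,297),.2),("bowl",(501,387),(301,525),.042),
 ("lipfar",(217,102),(481,270),.012),("lipnear",(268,520),(112,403),.012),
 ("footfar",(203,233),(360,290),None),("footnear",(222,391),(222,344),None),("topnear",(395,366),(284,352),None),("topfar",(374,183),(455,300),None),("top2near",(424,360),(287,362),None),("top2far",(402,178),(458,310),None),("capfar_front",(40,30),(440,20),.245),("capnear",(100,583),(28,150),.245)]:
    rt=ray(T,*zt(*a));rs=ray(S,*zs(*b))
    p,e=tri([rt,rs])
    print(n,p.round(4),np.round(e,4), onz(T,*zt(*a),z)[:2].round(4) if z else "",onz(S,*zs(*b),z)[:2].round(4) if z else "")
E
```

```text
tin [0.5316 0.1576 0.0598] [0.0014 0.0014] [0.53   0.1574] [0.5324 0.155 ]
slim [0.3855 0.1204 0.052 ] [0.0011 0.0011] [0.3847 0.12  ] [0.3862 0.1161]
wide [0.7116 0.1686 0.0528] [0.0007 0.0007] [0.7096 0.1674] [0.7102 0.1631]
bottle [ 0.684  -0.1014  0.1969] [0.0008 0.0008] [ 0.6823 -0.1011] [ 0.6835 -0.1042]
bowl [ 0.4738 -0.1451  0.0357] [0.0018 0.0018] [ 0.472  -0.1441] [ 0.4745 -0.1501]
lipfar [0.7405 0.1254 0.0057] [0.0002 0.0002] [0.7386 0.1242] [0.738  0.1192]
lipnear [0.3509 0.0651 0.0076] [0.0037 0.0037] [0.3478 0.0654] [0.3541 0.0598]
footfar [0.6148 0.1341 0.0078] [0.0019 0.0019]  
footnear [0.4675 0.1124 0.0007] [0.003 0.003]  
topnear [ 0.4897 -0.0503  0.1453] [0.0031 0.0031]  
topfar [ 0.6433 -0.0315  0.1389] [0.0066 0.0066]  
top2near [ 0.4905 -0.0724  0.156 ] [0.0009 0.0009]  
top2far [ 0.6416 -0.0538  0.1496] [0.0027 0.0027]  
capfar_front [0.7239 0.214  0.2481] [0.0023 0.0023] [0.7273 0.2149] [0.723  0.2177]
capnear [0.3297 0.1546 0.2416] [0.0006 0.0006] [0.3298 0.1538] [0.3301 0.1499]
```

```bash
python3 - <<'E'
from h import *
s,d=pickle.load(open("d0.pkl","rb"))
t=d["side"]["frame"][:,:,::-1]
a=cv2.resize(t[240:400,80:280],None,fx=3.5,fy=3.5,interpolation=cv2.INTER_CUBIC)
cv2.imwrite("pics/grip.png",np.clip(a*1.6,0,255).astype(np.uint8))
t=d["top"]["frame"][:,:,::-1]
a=cv2.resize(t[300:400,520:640],None,fx=5,fy=5,interpolation=cv2.INTER_CUBIC)
cv2.imwrite("pics/grip2.png",np.clip(a*1.6,0,255).astype(np.uint8))
for n in("side","top"):
    C=cam(d[n]);Rm=R.from_euler("xyz",s["tool_rot"],degrees=True).as_matrix()
    for p in [(0,0,0),(0,0,-.056),(0,0,-.15),(0,0,-.2),(0,0,-.3),(0,-.082,-.138),(.0935,.0375,-.1),(.0935,-.0375,-.1),(-.0935,.0375,-.1),(-.0935,-.0375,-.1)]:
        print(n,p,np.round(proj(C,s["tool_pos"]+Rm@p)))
E
```

```text
side (0, 0, 0) [202. 369.]
side (0, 0, -0.056) [196. 354.]
side (0, 0, -0.15) [184. 324.]
side (0, 0, -0.2) [177. 306.]
side (0, 0, -0.3) [160. 264.]
side (0, -0.082, -0.138) [231. 297.]
side (0.0935, 0.0375, -0.1) [203. 402.]
side (0.0935, -0.0375, -0.1) [246. 368.]
side (-0.0935, 0.0375, -0.1) [139. 315.]
side (-0.0935, -0.0375, -0.1) [180. 289.]
top (0, 0, 0) [565. 389.]
top (0, 0, -0.056) [585. 402.]
top (0, 0, -0.15) [628. 428.]
top (0, 0, -0.2) [657. 446.]
top (0, 0, -0.3) [735. 494.]
top (0, -0.082, -0.138) [595. 369.]
top (0.0935, 0.0375, -0.1) [671. 412.]
top (0.0935, -0.0375, -0.1) [647. 365.]
top (-0.0935, 0.0375, -0.1) [558. 463.]
top (-0.0935, -0.0375, -0.1) [536. 414.]
```

View pics/grip.png

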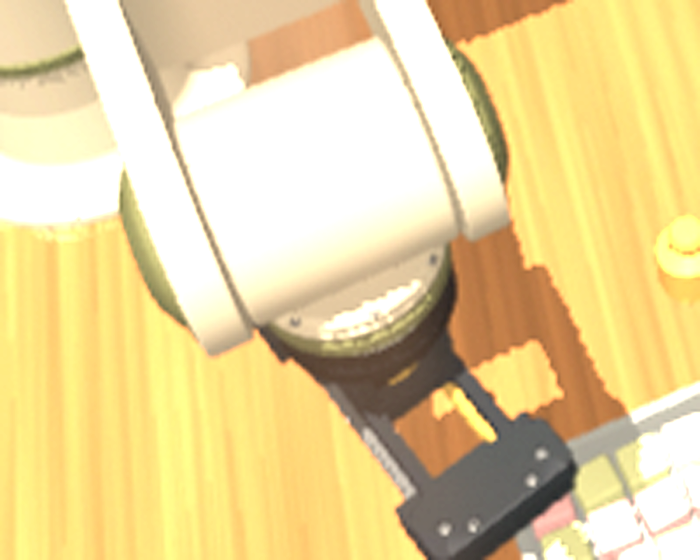

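View pics/grip2.png

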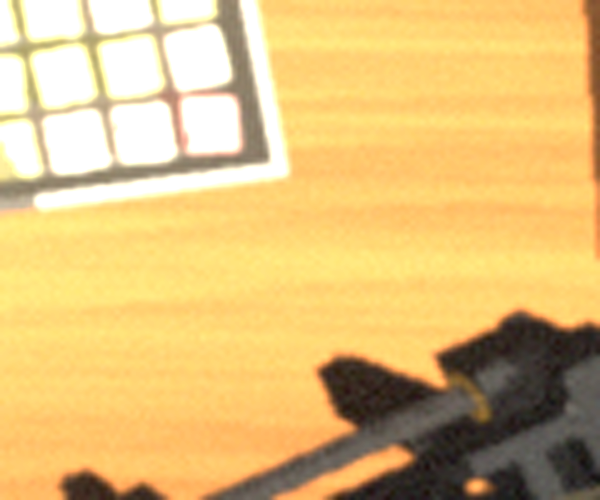

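>>> drive_tool:
  increments:
    - {"turn":-8.3,"z":-7}
    - {"turn":-8.3,"z":-7}
    - {"turn":-8.3,"z":-7}
    - {"turn":-8.3,"z":-7}
    - {"turn":-8.3,"z":-7}
    - {"turn":-8.3,"z":-7}
    - {"turn":-8.3,"z":-7}
    - {"turn":-8.3,"z":-7}
    - {"turn":-8.3,"z":0}
  fingers: 0

```text
schema error: expected keys x, y, z, turn
```

>>> drive_tool:
  increments:
    - {"x":20,"y":-25}
    - {"x":23,"y":-28}
    - {"x":23,"y":-28}
    - {"x":23,"y":-28}
    - {"x":23,"y":-28}
    - {"x":23,"y":-28}
    - {"x":23,"y":-28}
    - {"x":23,"y":-28}
    - {"x":23,"y":-28}
    - {"x":23,"y":-28}
    - {"x":23,"y":-28}
    - {"x":23,"y":-28}
    - {"x":23,"y":-28}
    - {"x":23,"y":-28}
    - {"x":23,"y":-28}
    - {"x":20,"y":-25}

```text
schema error: expected keys x, y, z, turn
```

```bash
python3 - <<'E'
from h import *
from cell import env
s=env.state();print(s)
d={}
for n in ("side","top","wrist"):
    c=env.read_camera(n); d[n]=c
    cv2.imwrite(f"pics/{n}1.png",c["frame"][:,:,::-1])
pickle.dump((s,d),open("d1.pkl","wb"))
E
```

```text
{'clock': 0.15, 'q': array([-7.88626660e+01,  1.79504434e+01,  8.58424771e+01, -4.47430926e-04,
        7.62595438e+01, -1.28011300e+01]), 'qvel': array([-0.00362872, -0.11776071, -0.08201233, -0.02930645, -0.02564409,
       -0.05652438]), 'effort': array([-3.11421318e-04, -4.02308822e+01, -2.52316386e+01,  6.93639298e-02,
        3.43948044e-02, -9.01434942e-05]), 'tool_pos': array([ 0.21296526, -0.47968351,  0.24631722]), 'tool_rot': array([-1.79988799e+02,  5.12564917e-02, -6.60614245e+01]), 'force': array([ 0.13144318, -0.32327699, -0.58037966]), 'torque': array([ 0.00713294, -0.01579667,  0.02270326]), 'grip_width': 0.08829563393192132}
```

View pics/wrist1.png

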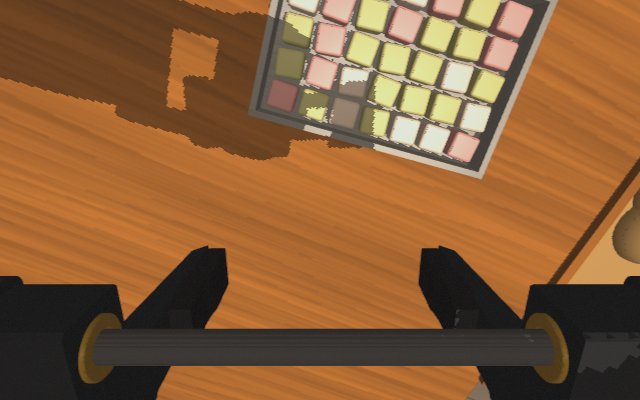

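View pics/side1.png

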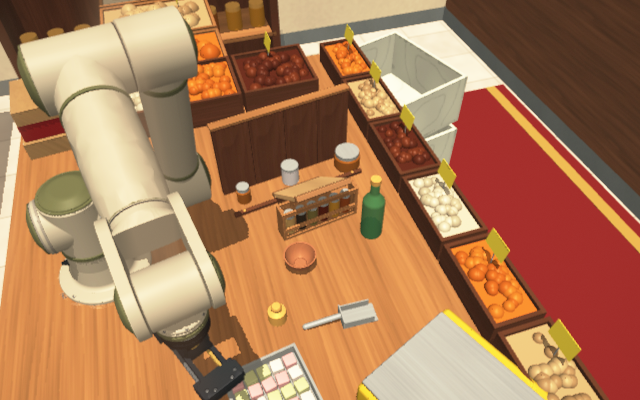

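>>> drive_tool:
  increments:
    - {"x":0,"y":0,"turn":-8.3,"z":-7}
    - {"x":0,"y":0,"turn":-8.3,"z":-7}
    - {"x":0,"y":0,"turn":-8.3,"z":-7}
    - {"x":0,"y":0,"turn":-8.3,"z":-7}
    - {"x":0,"y":0,"turn":-8.3,"z":-7}
    - {"x":0,"y":0,"turn":-8.3,"z":-7}
    - {"x":0,"y":0,"turn":-8.3,"z":-7}
    - {"x":0,"y":0,"turn":-8.3,"z":-7}
    - {"x":0,"y":0,"turn":-8.3,"z":0}
  fingers: 0

```text
clock: 1.2
tool_pos: [0.2131, -0.4801, 0.3035]
tool_rot: [179.9, -0.0, 9.0]
force: [-0.3, -0.8, -0.1]
grip_width: 0.0879
```

>>> drive_tool:
  increments:
    - {"x":20,"y":-25,"z":0,"turn":0}
    - {"x":29,"y":-35,"z":0,"turn":0}
    - {"x":29,"y":-35,"z":0,"turn":0}
    - {"x":29,"y":-35,"z":0,"turn":0}
    - {"x":29,"y":-35,"z":0,"turn":0}
    - {"x":29,"y":-35,"z":0,"turn":0}
    - {"x":29,"y":-35,"z":0,"turn":0}
    - {"x":29,"y":-35,"z":0,"turn":0}
    - {"x":29,"y":-35,"z":0,"turn":0}
    - {"x":29,"y":-35,"z":0,"turn":0}
    - {"x":29,"y":-35,"z":0,"turn":0}
    - {"x":20,"y":-25,"z":0,"turn":0}

```text
clock: 2.4
tool_pos: [0.48, -0.0324, 0.3027]
tool_rot: [-180.0, -0.0, 8.7]
force: [0.7, -0.9, -0.0]
grip_width: 0.0881
```

```bash
python3 - <<'E'
from h import *
from cell import env
s=env.state();print(s)
d={}
for n in ("side","top","wrist"):
    c=env.read_camera(n); d[n]=c
    cv2.imwrite(f"pics/{n}2.png",c["frame"][:,:,::-1])
pickle.dump((s,d),open("d2.pkl","wb"))
E
```

```text
{'clock': 2.4, 'q': array([-1.78550835e+01,  1.02091068e+01,  8.73053847e+01,  1.36301637e-02,
        8.24750524e+01, -2.65862717e+01]), 'qvel': array([ 37.65721616,  17.22857418, -20.26879353,  -0.39932112,
         3.08108357,  37.52639193]), 'effort': array([-2.43433446e+00, -3.70394683e+01, -2.46185929e+01,  2.04644445e-01,
        3.02824716e-02, -6.09190576e-01]), 'tool_pos': array([ 0.48001258, -0.03237991,  0.30272821]), 'tool_rot': array([-1.79992595e+02, -1.53980112e-02,  8.72940348e+00]), 'force': array([ 0.68060135, -0.94102069, -0.0166699 ]), 'torque': array([-0.04784187, -0.09322343,  0.01697335]), 'grip_width': 0.08811273244870604}
```

View pics/wrist2.png

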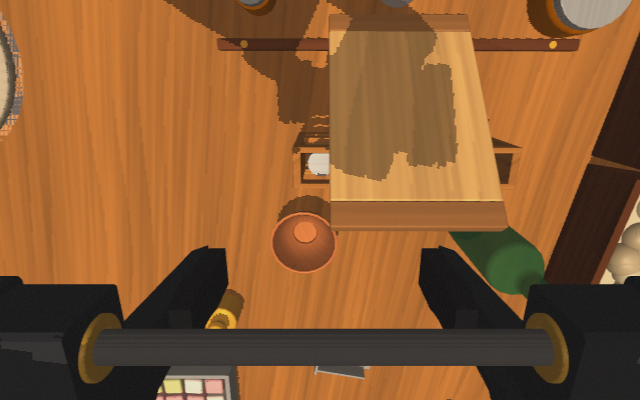

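View pics/side2.png

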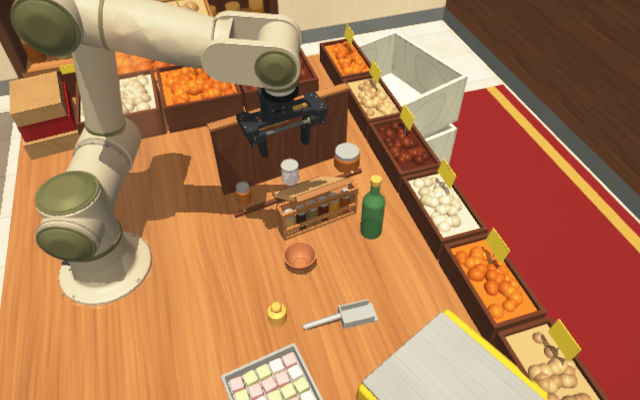

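```bash
python3 - <<'E'
from h import *
from cell import env
s=env.state()
c=env.read_camera("wrist"); print(s["tool_pos"],s["tool_rot"],s["q"],s["qvel"].round(2))
cv2.imwrite(f"pics/wrist3.png",c["frame"][:,:,::-1])
pickle.dump((s,{"wrist":c}),open("d3.pkl","wb"))
t=pickle.load(open("d2.pkl","rb"))[1]["side"]["frame"][:,:,::-1]
cv2.imwrite("pics/side2z.png",cv2.resize(t[0:200,150:400],None,fx=3,fy=3,interpolation=cv2.INTER_CUBIC))
E
```

```text
[ 0.47950585 -0.03359495  0.30246069] [-1.79990550e+02  2.78080329e-02  8.81117313e+00] [-1.80071283e+01  1.01850830e+01  8.73736181e+01 -4.14769313e-03
  8.24703796e+01 -2.68177546e+01] [-3.14 -1.    0.96 -0.43  0.04 -1.2 ]
```

View pics/wrist3.png

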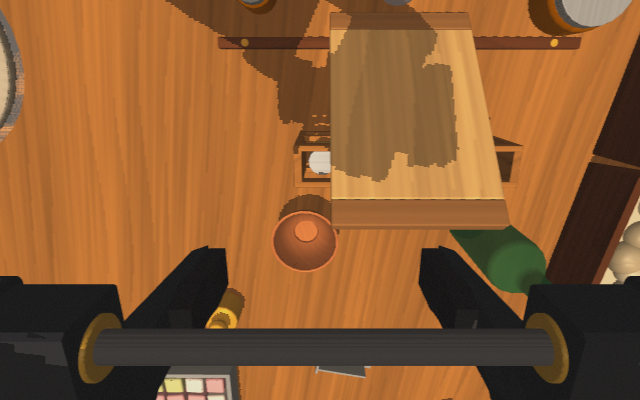

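View pics/side2z.png

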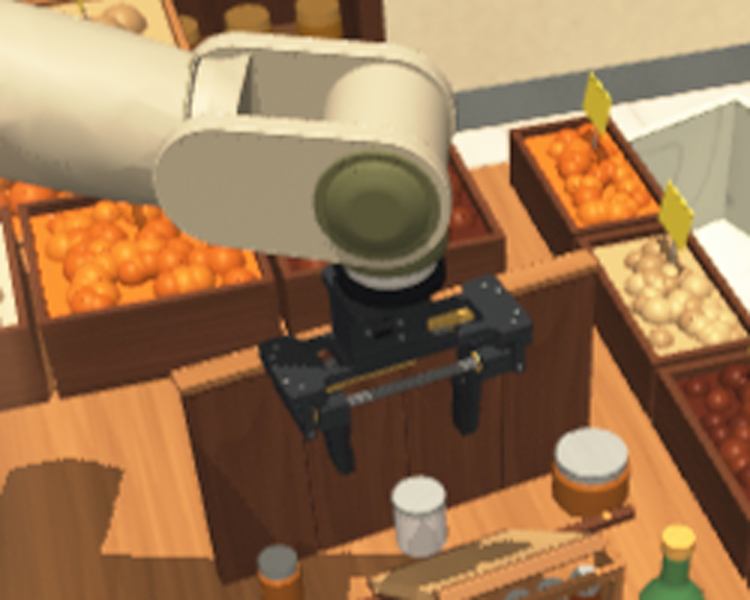

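```bash
python3 - <<'E'
from h import *
from scipy.optimize import fsolve
s,d=pickle.load(open("d2.pkl","rb"));s3,d3=pickle.load(open("d3.pkl","rb"))
S=cam(d["side"]);f=S[0]
tp=s3["tool_pos"];q1=np.radians(s3["q"][0])
ax=np.array([np.sin(q1),-np.cos(q1),0])
u,v=150+378/3,205/3
for tpx in (s["tool_pos"],tp):
    sol=fsolve(lambda k:np.array(proj(S,tpx+np.array([0,0,k[0]])+k[1]*ax))-[u,v],[.28,.1])
    P=tpx+np.array([0,0,sol[0]])+sol[1]*ax
    dist=-(S[3][:3,:3]@P+S[3][:3,3])[2]
    print(sol,P,dist,"mm/px",dist/f*1000)
print("tip proj",proj(S,tp+[0,0,-.008]), "lobe bottoms r=.06,.07,.08",[np.round((np.array(proj(S,P-[0,0,r]))-[150,0])*3) for r in(.06,.07,.08,.09)])
# lip in wrist
W=cam(d3["wrist"],s3)
for n,p in (("near",(219,43.5)),("far",(579,42.5))): print(n,onz(W,*p,.012))
for n,p,z in (("boardtop near",(332,228),.154),("far",(509,227),.154),("line near",(331,199),.165),("line far",(501,199),.165)): print(n,onz(W,*p,z))
E
```

```text
[0.22616412 0.03882378] [ 0.46801077 -0.06930203  0.52889232] 0.9838605768634118 mm/px 1.902792299406327
[0.22579871 0.0365197 ] [ 0.46821632 -0.06832585  0.5282594 ] 0.9850017001697364 mm/px 1.9049992387745758
tip proj (np.float64(284.1828077550056), np.float64(148.50166029860128)) lobe bottoms r=.06,.07,.08 [array([384., 284.]), array([385., 296.]), array([386., 308.]), array([387., 321.])]
near [0.34894022 0.06599151 0.012     ]
far [0.74050503 0.12780275 0.012     ]
boardtop near [ 0.49417225 -0.0726905   0.154     ]
far [ 0.64523242 -0.04833871  0.154     ]
line near [ 0.48824443 -0.04305862  0.165     ]
line far [ 0.62429711 -0.02197307  0.165     ]
```

>>> drive_tool:
  increments:
    - {"x":17.4,"y":-20.6,"z":0,"turn":0}
    - {"x":17.4,"y":-20.6,"z":0,"turn":0}
    - {"x":17.4,"y":-20.6,"z":0,"turn":0}
    - {"x":17.4,"y":-20.6,"z":0,"turn":0}
    - {"x":17.4,"y":-20.6,"z":0,"turn":0}
    - {"x":17.4,"y":-20.6,"z":0,"turn":0}
    - {"x":17.4,"y":-20.6,"z":0,"turn":0}
    - {"x":17.4,"y":-20.6,"z":0,"turn":0}
    - {"x":0,"y":0,"z":0,"turn":0}
    - {"x":0,"y":0,"z":0,"turn":0}
  fingers: 255
  grip_force: 10

```text
clock: 3.6
tool_pos: [0.592, 0.1478, 0.3025]
tool_rot: [180.0, 0.0, 8.6]
force: [0.0, 0.4, -0.0]
grip_width: 0.0103
```

```bash
cat >> h.py <<'E'
O=np.array([.5438,.1015,0]);a=np.radians(8.85)
PX=np.array([-np.sin(a),np.cos(a),0]);PY=np.array([-np.cos(a),-np.sin(a),0])
def pan(p):
    r=np.asarray(p)-O; return np.array([r@PX,r@PY,r[2]])
def snap(tag,names=("side","top","wrist")):
    from cell import env
    d={}
    for n in names:
        s=env.state();c=env.read_camera(n);d[n]=c;d[n+"_s"]=s
        cv2.imwrite(f"pics/{n}{tag}.png",c["frame"][:,:,::-1])
    pickle.dump(d,open(f"e{tag}.pkl","wb"))
    print("pan",pan(s["tool_pos"]).round(4),"rot",s["tool_rot"].round(2),"F",s["force"].round(1),"q",s["q"].round(1),"t",s["clock"],"w",round(s["grip_width"],4))
    return d
E
python3 - <<'E'
from h import *
snap(4)
E
```

```text
pan [ 0.0381 -0.0545  0.303 ] rot [179.98   0.     8.55] F [-0.3 -0.4 -0. ] q [ 3.  27.4 63.9 -0.  88.7 -5.5] t 3.7 w 0.0026
```

View pics/wrist4.png

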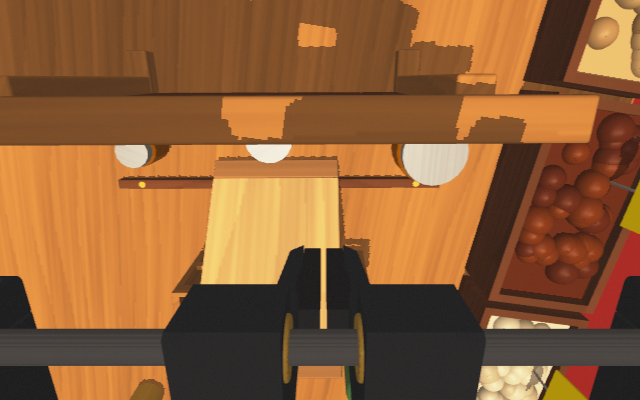

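View pics/top4.png

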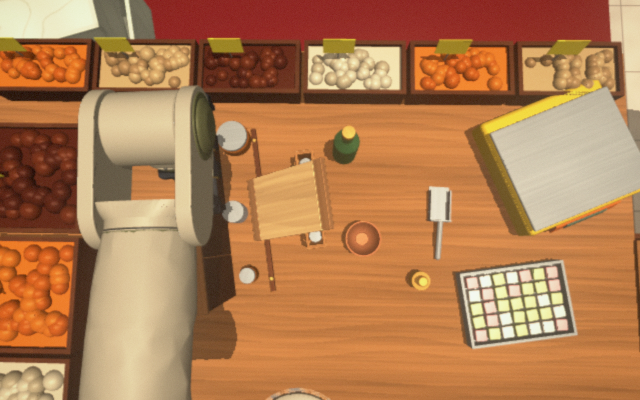

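View pics/side4.png

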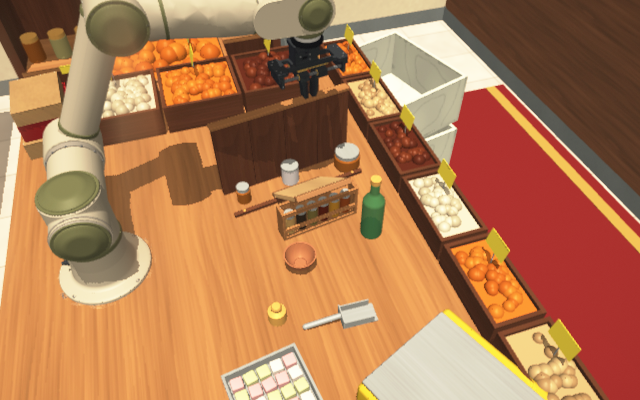

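```bash
python3 - <<'E'
from h import *
d=pickle.load(open("e4.pkl","rb"));s=d["top_s"];
for n in("top","side"):
    C=cam(d[n])
    for z in(0,.1,.2,.25,.3): print(n,z,np.round(proj(C,s["tool_pos"]+[0,0,z])))
im=cv2.resize(d["side"]["frame"][0:150,200:400,::-1],None,fx=4,fy=4,interpolation=cv2.INTER_CUBIC)
cv2.imwrite("pics/side4z.png",im)
# panel cap in wrist: front edge left..right
W=cam(d["wrist"],d["wrist_s"])
for p in((0,144),(200,144),(560,143)): print(p,pan(onz(W,*p,.235)).round(4))
for p in((119,183.5),(438,183.5)): print("lip",pan(onz(W,*p,.012)).round(4))
E
```

```text
top 0 [209. 166.]
top 0.1 [190. 154.]
top 0.2 [165. 137.]
top 0.25 [148. 126.]
top 0.3 [127. 112.]
side 0 [308.  92.]
side 0.1 [307.  57.]
side 0.2 [306.  18.]
side 0.25 [305.  -3.]
side 0.3 [305. -26.]
(0, 144) [0.0852 0.1305 0.235 ]
(200, 144) [0.0846 0.0154 0.235 ]
(560, 143) [ 0.0841 -0.192   0.235 ]
lip [-0.0029  0.1982  0.012 ]
lip [-0.005  -0.1982  0.012 ]
```

View pics/side4z.png

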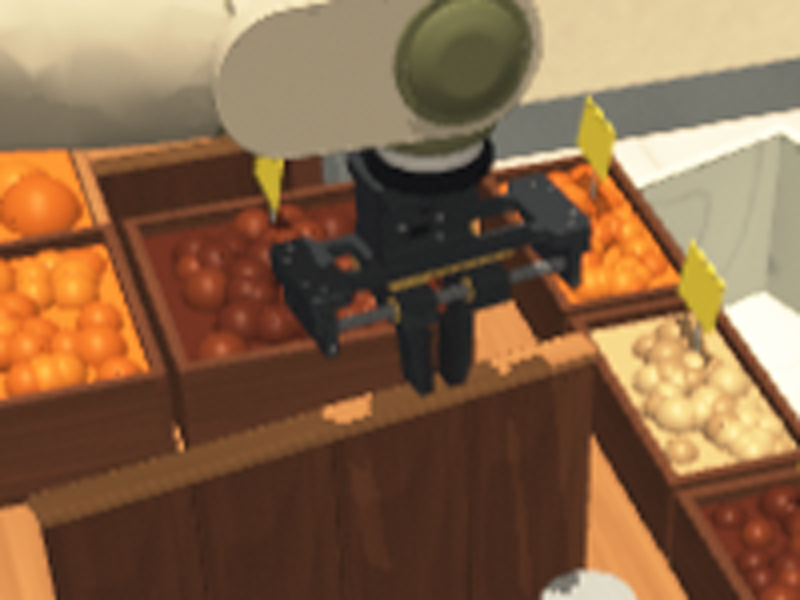

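```bash
python3 - <<'E'
from h import *
d=pickle.load(open("e4.pkl","rb"));s=d["top_s"];T=cam(d["top"]);S=cam(d["side"])
p,e=tri([ray(T,205,124),ray(S,316.2,14.5)]);print(p,e,p-s["tool_pos"])
im=cv2.resize(d["top"]["frame"][70:250,70:230,::-1],None,fx=4,fy=3.3,interpolation=cv2.INTER_CUBIC)
im=cv2.resize(d["top"]["frame"][70:220,70:270,::-1],None,fx=4,fy=4,interpolation=cv2.INTER_CUBIC)
cv2.imwrite("pics/top4z.png",np.clip(im*1.3,0,255))
E
```

```text
[0.59784272 0.08589288 0.54074849] [np.float64(0.0005674191543757804), np.float64(0.0005674191543757493)] [ 0.0059563  -0.06163008  0.23802086][ WARN:0@0.611] global loadsave.cpp:1063 imwrite_ Unsupported depth image for selected encoder is fallbacked to CV_8U.
```

View pics/top4z.png

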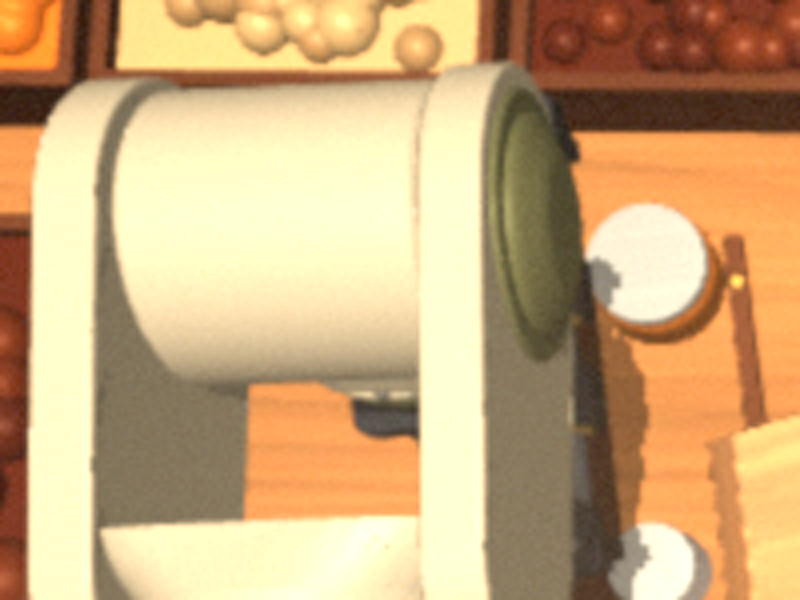

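>>> drive_tool:
  increments:
    - {"x":0,"y":-2,"z":20,"turn":-0.3}
    - {"x":0,"y":-2,"z":25,"turn":0}
    - {"x":0,"y":0,"z":25,"turn":0}
    - {"x":0,"y":0,"z":25,"turn":0}
    - {"x":0,"y":0,"z":25,"turn":0}
    - {"x":0,"y":0,"z":25,"turn":0}
    - {"x":0,"y":0,"z":25,"turn":0}
    - {"x":0,"y":0,"z":25,"turn":0}
    - {"x":0,"y":0,"z":20,"turn":0}
    - {"x":0,"y":0,"z":10,"turn":0}
    - {"x":0,"y":0,"z":0,"turn":0}
    - {"x":0,"y":0,"z":0,"turn":0}

```text
clock: 4.95
tool_pos: [0.5919, 0.1527, 0.0788]
tool_rot: [180.0, -0.1, 8.9]
force: [-0.7, -0.2, 0.8]
grip_width: 0.0005
```

```bash
python3 - <<'E'
from h import *
d=snap(5)
im=cv2.resize(d["side"]["frame"][30:230,180:420,::-1],None,fx=3,fy=3,interpolation=cv2.INTER_CUBIC)
cv2.imwrite("pics/side5z.png",im)
E
```

```text
pan [ 0.0433 -0.0555  0.079 ] rot [ 1.7999e+02 -1.2000e-01  8.9300e+00] F [-0.6  0.4  0.4] q [ 3.5 38.2 80.9  0.  60.8 -5.4] t 5.05 w 0.0008
```

View pics/side5z.png

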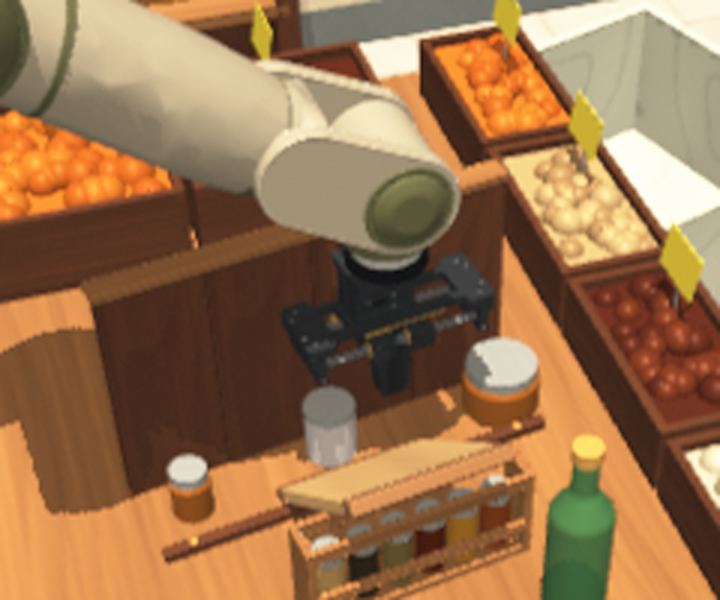

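View pics/top5.png

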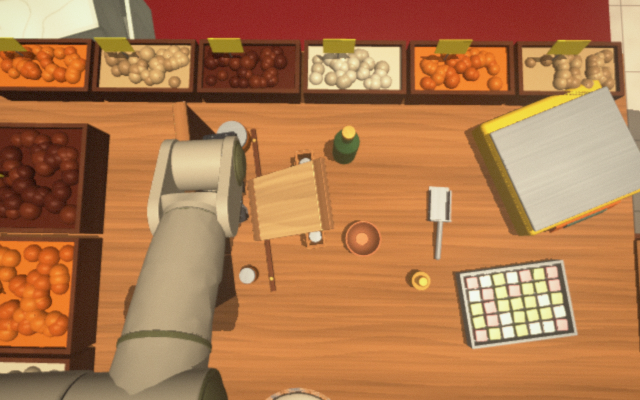

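View pics/wrist5.png

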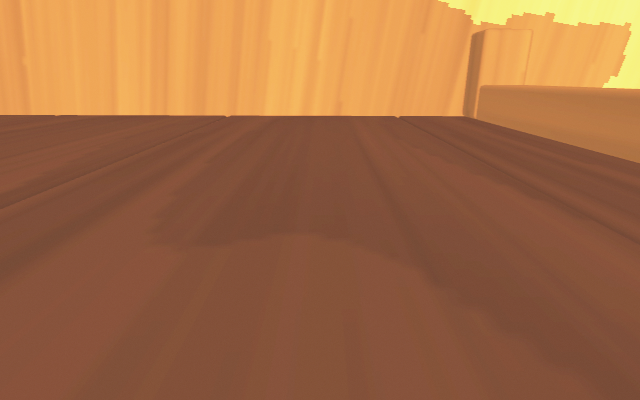

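```bash
python3 - <<'E'
from h import *
d=pickle.load(open("e5.pkl","rb"));s=d["side_s"];S=cam(d["side"]);T=cam(d["top"])
for d6 in(.23,.24,.25):
  for w in (.062,.07):
    print(d6,w,(np.array(proj(S,s["tool_pos"]+[.061*w,-w,d6]))-[180,30])*3, proj(T,s["tool_pos"]+[.061*w,-w,d6]))
im=cv2.resize(d["top"]["frame"][120:250,130:270,::-1],None,fx=4,fy=4,interpolation=cv2.INTER_CUBIC)
cv2.imwrite("pics/top5z.png",im)
E
```

```text
0.23 0.062 [408.83199474 217.93661612] (np.float64(240.9074714863669), np.float64(163.7121658810705))
0.23 0.07 [412.33816071 223.39521881] (np.float64(245.53724391126877), np.float64(163.4853217768017))
0.24 0.062 [408.66862074 207.88533227] (np.float64(239.72323519168563), np.float64(162.606476539836))
0.24 0.07 [412.19438891 213.33464509] (np.float64(244.41862531475556), np.float64(162.3762098955325))
0.25 0.062 [408.50335485 197.71765352] (np.float64(238.5048429956696), np.float64(161.4688967589859))
0.25 0.07 [412.0489454  203.15709275] (np.float64(243.26773753602401), np.float64(161.23510307558738))
```

View pics/top5z.png

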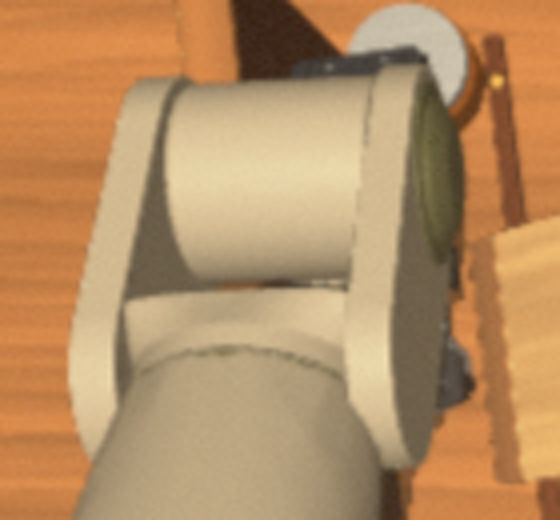

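>>> drive_tool:
  increments:
    - {"x":0,"y":1,"z":10,"turn":0}
    - {"x":0,"y":0,"z":10,"turn":0}
    - {"x":0,"y":0,"z":4,"turn":0}
    - {"x":0,"y":0,"z":0,"turn":0}
    - {"x":0,"y":0,"z":0,"turn":0}

```text
clock: 5.6
tool_pos: [0.5916, 0.152, 0.0537]
tool_rot: [-180.0, 0.0, 8.9]
force: [0.6, 0.1, -0.1]
grip_width: 0.0007
```

```bash
python3 - <<'E'
from h import *
d=snap(6,("side","top"))
im=cv2.resize(d["side"]["frame"][30:230,180:420,::-1],None,fx=3,fy=3,interpolation=cv2.INTER_CUBIC)
cv2.imwrite("pics/side6z.png",im)
E
```

```text
pan [ 0.0425 -0.0552  0.0539] rot [ 1.80e+02 -2.00e-02  8.94e+00] F [-0.7  0.5 -0.6] q [ 3.4 40.1 81.8  0.  58.1 -5.5] t 5.65 w 0.0006
```

View pics/side6z.png

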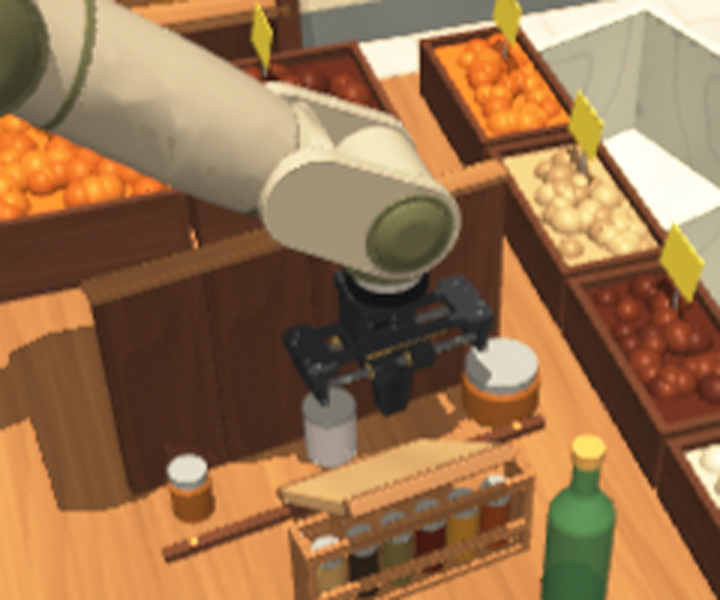

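>>> drive_tool:
  increments:
    - {"x":-4,"y":0,"z":1,"turn":0}
    - {"x":-4,"y":0,"z":0,"turn":0}
    - {"x":-3,"y":0,"z":0,"turn":0}
    - {"x":-3,"y":0,"z":0,"turn":0}
    - {"x":-3,"y":0,"z":0,"turn":0}
    - {"x":-3,"y":0,"z":0,"turn":0}
    - {"x":-3,"y":0,"z":0,"turn":0}
    - {"x":-3,"y":0,"z":0,"turn":0}
    - {"x":-3,"y":0,"z":0,"turn":0}

```text
clock: 6.6
tool_pos: [0.5631, 0.1474, 0.053]
tool_rot: [180.0, -0.1, 8.9]
force: [3.7, -0.7, 4.3]
grip_width: 0.0004
```

```bash
python3 - <<'E'
from h import *
d=snap(7,("side","top"))
im=cv2.resize(d["side"]["frame"][30:230,180:420,::-1],None,fx=3,fy=3,interpolation=cv2.INTER_CUBIC)
cv2.imwrite("pics/side7z.png",im)
E
```

```text
pan [ 0.0424 -0.0259  0.0531] rot [ 1.7999e+02 -6.0000e-02  8.9400e+00] F [2.6 0.1 2.7] q [ 3.1 37.2 87.5 -0.  55.3 -5.8] t 6.65 w 0.0007
```

View pics/side7z.png

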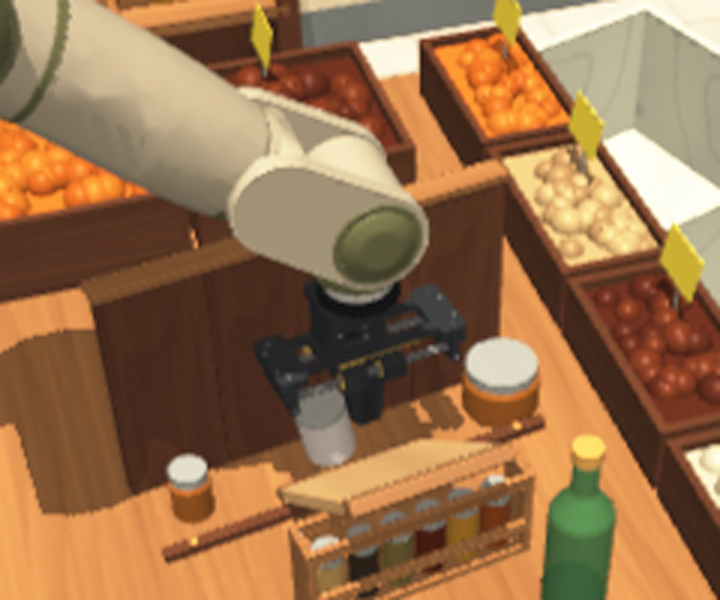

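>>> drive_tool:
  increments:
    - {"x":2,"y":0,"z":0,"turn":0}
    - {"x":2,"y":0,"z":0,"turn":0}
    - {"x":2,"y":0,"z":0,"turn":0}
    - {"x":2,"y":0,"z":0,"turn":0}
    - {"x":2,"y":0,"z":0,"turn":0}
    - {"x":2,"y":0,"z":0,"turn":0}
    - {"x":2,"y":0,"z":0,"turn":0}
    - {"x":2,"y":0,"z":0,"turn":0}
    - {"x":4,"y":0,"z":0,"turn":0}
    - {"x":4,"y":0,"z":0,"turn":0}
    - {"x":4,"y":0,"z":0,"turn":0}

```text
clock: 7.8
tool_pos: [0.591, 0.1519, 0.0527]
tool_rot: [180.0, -0.0, 8.9]
force: [-0.0, -1.2, 0.0]
grip_width: 0.0005
```

```bash
python3 - <<'E'
from h import *
d=snap(8,("side","top"))
im=cv2.resize(d["side"]["frame"][30:230,180:420,::-1],None,fx=3,fy=3,interpolation=cv2.INTER_CUBIC)
cv2.imwrite("pics/side8z.png",im)
E
```

```text
pan [ 0.0425 -0.0548  0.0528] rot [ 1.80e+02 -3.00e-02  8.93e+00] F [ 0.5 -0.5 -0.3] q [ 3.4 40.2 81.9  0.  57.9 -5.5] t 7.85 w 0.0009
```

View pics/side8z.png

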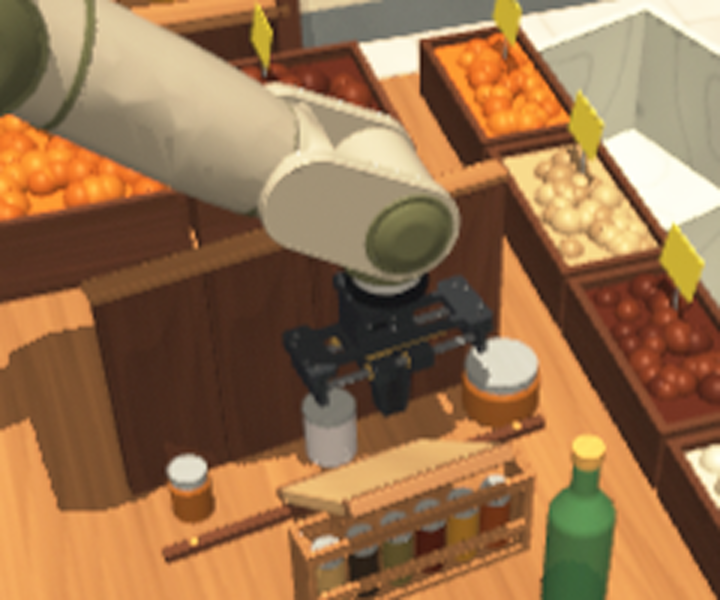

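```bash
python3 - <<'E'
from h import *
d=pickle.load(open("e8.pkl","rb"));S=cam(d["side"])
d0=pickle.load(open("d0.pkl","rb"))[1]["side"]
# tin top: bright grey mask low saturation in region
def lid(fr,box):
    x0,y0,x1,y1=box;h=cv2.cvtColor(fr[y0:y1,x0:x1],cv2.COLOR_RGB2HSV)
    m=((h[...,1]<60)&(h[...,2]>90)).astype(np.uint8)
    n,l,st,c=cv2.connectedComponentsWithStats(m)
    i=1+np.argmax(st[1:,4]);return st[i],c[i]+[x0,y0]
for nm,fr in(("0",d0["frame"]),("8",d["side"]["frame"])):
    print(nm,lid(fr,(270,145,310,195)))
    st,c=lid(fr,(270,145,310,195))
for n,p in (("orig",(289.67,164.67)),("now",(180+330/3,30+398/3))): print(n,pan(onz(S,*p,.062)).round(4))
a=cv2.resize(d0["frame"][150:200,265:315,::-1],None,fx=8,fy=8,interpolation=cv2.INTER_CUBIC)
b=cv2.resize(d["side"]["frame"][150:200,265:315,::-1],None,fx=8,fy=8,interpolation=cv2.INTER_CUBIC)
cv2.imwrite("pics/tincmp.png",np.hstack([a,b]))
E
```

```text
0 (array([ 10,  14,  19,  26, 390], dtype=int32), array([289.54615385, 171.15897436]))
8 (array([ 11,  12,  18,  29, 371], dtype=int32), array([289.88409704, 172.19407008]))
orig [0.0546 0.003  0.062 ]
now [ 0.0619 -0.0014  0.062 ]
```

View pics/tincmp.png

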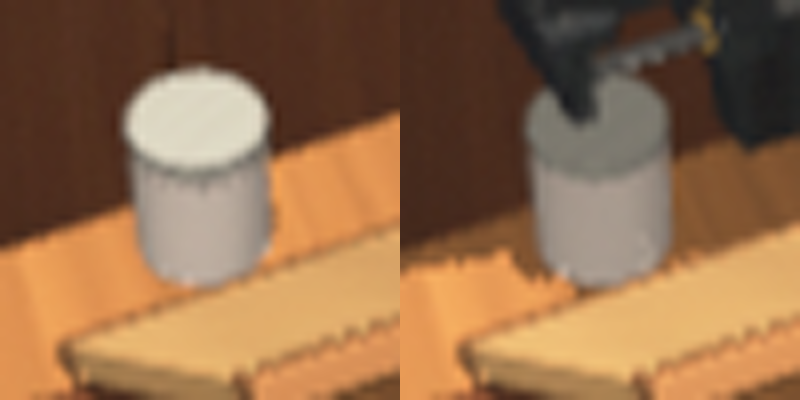

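>>> drive_tool:
  increments:
    - {"x":0,"y":0,"z":-15,"turn":0}
    - {"x":0,"y":-0.5,"z":-15,"turn":0}
    - {"x":-12,"y":-0.5,"z":0,"turn":0}
    - {"x":-12,"y":0,"z":0,"turn":0}
    - {"x":-12,"y":0,"z":0,"turn":0}
    - {"x":-12,"y":0,"z":0,"turn":0}
    - {"x":-10,"y":0,"z":0,"turn":0}
    - {"x":0,"y":0,"z":8,"turn":0}
    - {"x":0,"y":0,"z":6,"turn":0}
    - {"x":0,"y":0,"z":0,"turn":0}
    - {"x":0,"y":0,"z":0,"turn":0}
  fingers: 0

```text
clock: 9.0
tool_pos: [0.5335, 0.1438, 0.0686]
tool_rot: [-180.0, 0.0, 8.9]
force: [0.1, -0.6, 0.1]
grip_width: 0.0863
```

```bash
python3 - <<'E'
from h import *
d=snap(9,("side","top"))
im=cv2.resize(d["side"]["frame"][30:230,180:420,::-1],None,fx=3,fy=3,interpolation=cv2.INTER_CUBIC)
cv2.imwrite("pics/side9z.png",im)
E
```

```text
pan [0.0434 0.0036 0.0688] rot [ 1.80e+02 -1.00e-02  8.94e+00] F [-0.4  0.3  1.3] q [ 2.9 32.9 92.4  0.  54.7 -6. ] t 9.05 w 0.0879
```

View pics/side9z.png

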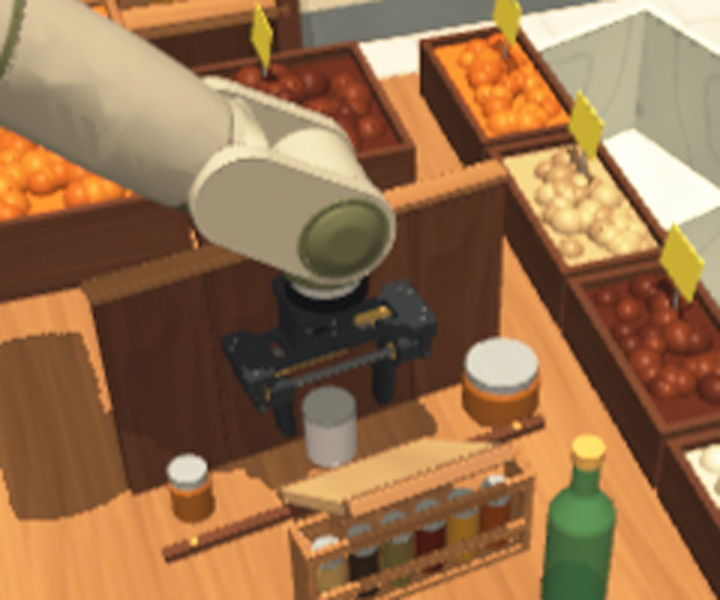

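>>> drive_tool:
  increments:
    - {"x":0,"y":0,"z":3.7,"turn":0}
    - {"x":0,"y":0,"z":0,"turn":0}
    - {"x":0,"y":0,"z":0,"turn":0}

```text
clock: 9.4
tool_pos: [0.5331, 0.1438, 0.0649]
tool_rot: [-180.0, 0.0, 8.9]
force: [0.0, 0.5, 0.4]
grip_width: 0.0882
```

>>> drive_tool:
  increments:
    - {"x":0,"y":0,"z":0,"turn":0}
    - {"x":0,"y":0,"z":0,"turn":0}
    - {"x":0,"y":0,"z":0,"turn":0}
    - {"x":0,"y":0,"z":0,"turn":0}
    - {"x":0,"y":0,"z":0,"turn":0}
    - {"x":0,"y":0,"z":0,"turn":0}
    - {"x":0,"y":0,"z":0,"turn":0}
  fingers: 140
  grip_force: 12

```text
clock: 10.1
tool_pos: [0.5333, 0.1438, 0.0651]
tool_rot: [180.0, -0.0, 8.9]
force: [1.2, 0.5, -0.9]
grip_width: 0.0476
```

```bash
python3 - <<'E'
from h import *
d=snap(10,("side",))
im=cv2.resize(d["side"]["frame"][100:220,200:360,::-1],None,fx=5,fy=5,interpolation=cv2.INTER_CUBIC)
cv2.imwrite("pics/side10z.png",im)
E
```

```text
pan [0.0434 0.0038 0.0651] rot [ 1.80e+02 -3.00e-02  8.94e+00] F [ 1.2  0.5 -0.9] q [ 2.9 33.1 92.6  0.  54.2 -6. ] t 10.1 w 0.0476
```

View pics/side10z.png

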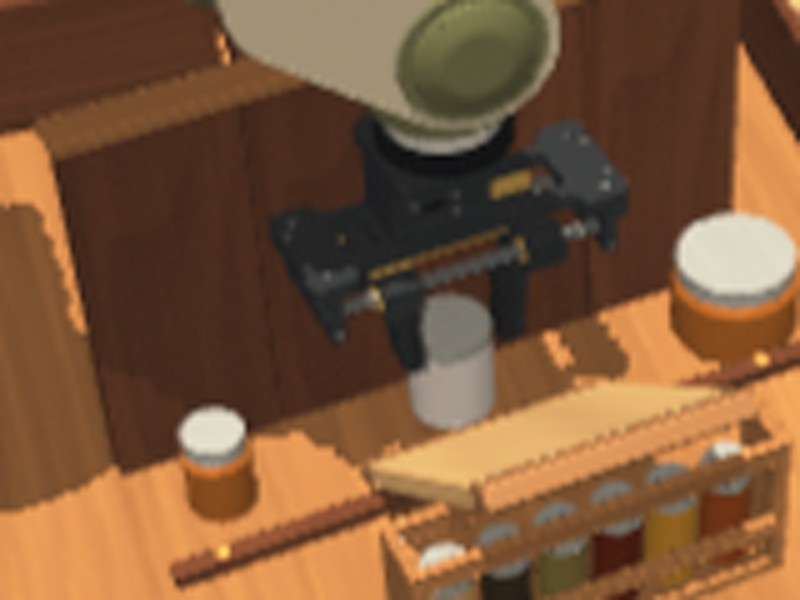

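>>> drive_tool:
  increments:
    - {"x":0,"y":0,"z":-1,"turn":0}
    - {"x":0,"y":0,"z":-1,"turn":0}
    - {"x":0,"y":0,"z":-0.5,"turn":0}
    - {"x":-3,"y":0,"z":0,"turn":0}
    - {"x":-4,"y":0,"z":0,"turn":0}
    - {"x":-4,"y":0,"z":0,"turn":0}
    - {"x":-4,"y":0,"z":0,"turn":0}
  fingers: 160
  grip_force: 20

```text
clock: 10.85
tool_pos: [0.5179, 0.1414, 0.0675]
tool_rot: [-180.0, 0.0, 8.9]
force: [0.5, -0.6, -1.1]
grip_width: 0.0469
```

```bash
python3 - <<'E'
from h import *
d=snap(11,("side",))
im=cv2.resize(d["side"]["frame"][100:220,200:360,::-1],None,fx=5,fy=5,interpolation=cv2.INTER_CUBIC)
cv2.imwrite("pics/side11z.png",im)
E
```

```text
pan [0.0434 0.0195 0.0675] rot [-1.80e+02  1.00e-02  8.94e+00] F [ 0.5 -0.6 -1.1] q [ 2.8 31.4 95.3  0.  53.3 -6.2] t 10.85 w 0.0469
```

View pics/side11z.png

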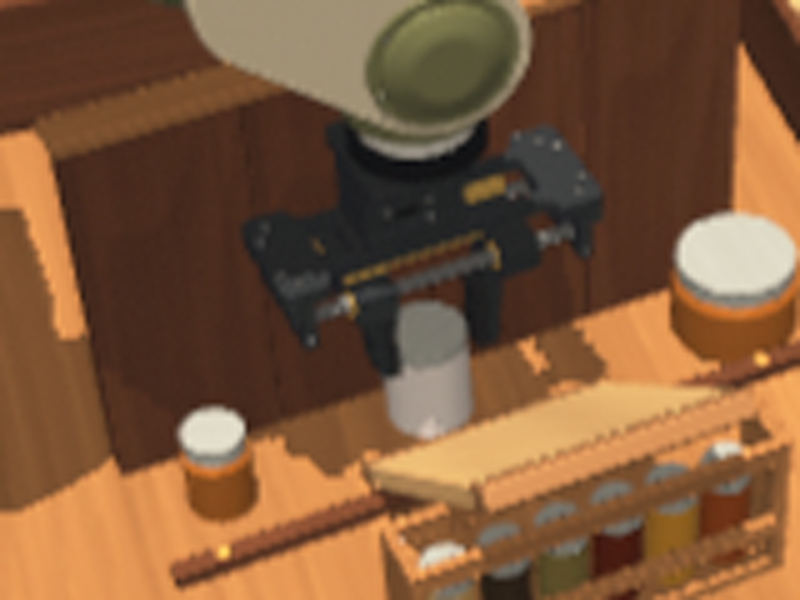

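>>> drive_tool:
  increments:
    - {"x":-6,"y":0,"z":0,"turn":0}
    - {"x":-6,"y":0,"z":0,"turn":0}
    - {"x":-6,"y":0,"z":0,"turn":0}
    - {"x":-6,"y":0,"z":0,"turn":0}
    - {"x":-6,"y":0,"z":0,"turn":0}
    - {"x":-6,"y":0,"z":0,"turn":0}
    - {"x":-6,"y":0,"z":0,"turn":0}
    - {"x":-6,"y":0,"z":0,"turn":0}
    - {"x":-6,"y":0,"z":0,"turn":0}
    - {"x":-6,"y":0,"z":0,"turn":0}
    - {"x":-6,"y":0,"z":0,"turn":0}
    - {"x":-6,"y":0,"z":0,"turn":0}
    - {"x":0,"y":0,"z":0,"turn":0}

```text
clock: 12.2
tool_pos: [0.4465, 0.1302, 0.0675]
tool_rot: [-180.0, 0.0, 8.9]
force: [0.8, -0.4, -2.2]
grip_width: 0.0466
```

```bash
python3 - <<'E'
from h import *
d=snap(12,("side","top"))
im=cv2.resize(d["side"]["frame"][100:220,200:360,::-1],None,fx=5,fy=5,interpolation=cv2.INTER_CUBIC)
cv2.imwrite("pics/side12z.png",im)
E
```

```text
pan [0.0433 0.0912 0.0676] rot [ 1.80e+02 -1.00e-02  8.93e+00] F [ 0.9  0.6 -1.6] q [  1.8  24.3 107.5   0.   48.2  -7.2] t 12.25 w 0.0468
```

View pics/side12z.png

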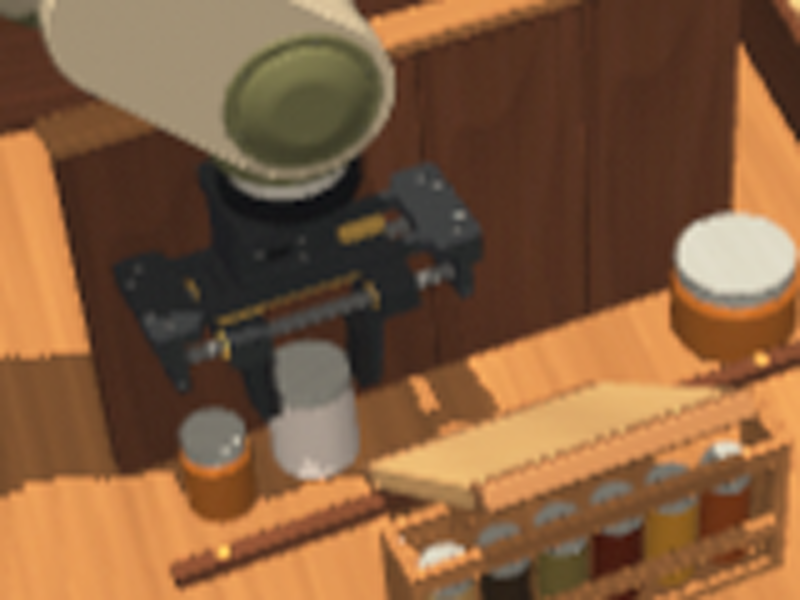

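View pics/top12.png

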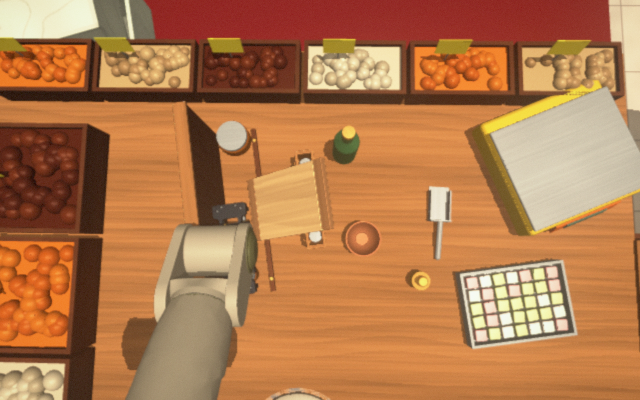

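>>> drive_tool:
  increments:
    - {"x":-5,"y":0,"z":0,"turn":0}
    - {"x":-5,"y":0,"z":0,"turn":0}
    - {"x":-3,"y":0,"z":0,"turn":0}
    - {"x":-2,"y":0,"z":0,"turn":0}
    - {"x":0,"y":0,"z":0,"turn":0}
    - {"x":0,"y":0,"z":0,"turn":0}

```text
clock: 12.9
tool_pos: [0.4325, 0.128, 0.0676]
tool_rot: [180.0, -0.0, 8.9]
force: [-0.4, 0.8, -0.8]
grip_width: 0.0465
```

```bash
python3 - <<'E'
from h import *
d=snap(13,("side","top"))
im=cv2.resize(d["side"]["frame"][120:220,200:320,::-1],None,fx=6,fy=6,interpolation=cv2.INTER_CUBIC)
cv2.imwrite("pics/side13z.png",im)
E
```

```text
pan [0.0433 0.1058 0.0676] rot [ 1.80e+02 -1.00e-02  8.94e+00] F [ 0.7  0.  -1.6] q [  1.5  22.8 109.9   0.   47.3  -7.4] t 12.95 w 0.0465
```

View pics/side13z.png

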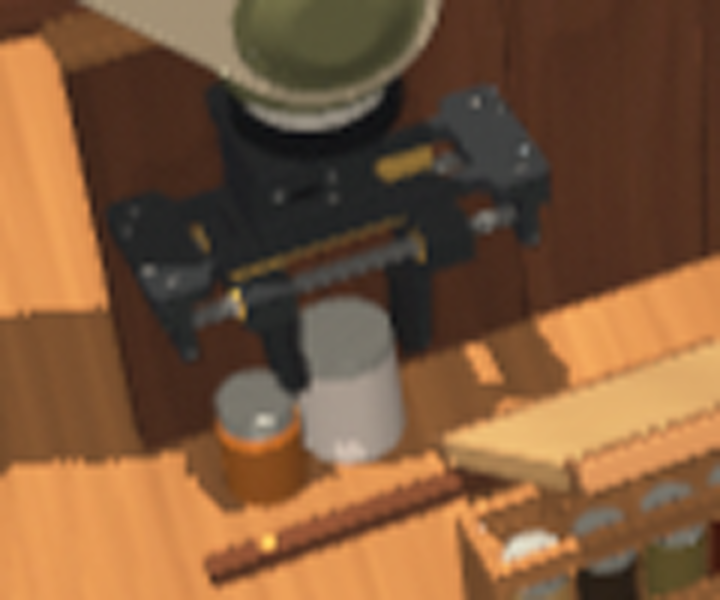

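>>> drive_tool:
  increments:
    - {"x":-1,"y":0,"z":0,"turn":0}
    - {"x":-1.2,"y":0,"z":0,"turn":0}
    - {"x":0,"y":0,"z":1,"turn":0}
    - {"x":0,"y":0,"z":0.5,"turn":0}
    - {"x":0,"y":0,"z":0,"turn":0}

```text
clock: 13.5
tool_pos: [0.4304, 0.1274, 0.0663]
tool_rot: [180.0, -0.0, 8.9]
force: [-1.7, -2.7, 4.7]
grip_width: 0.0467
```

>>> drive_tool:
  increments:
    - {"x":0,"y":0,"z":0,"turn":0}
    - {"x":0,"y":0,"z":0,"turn":0}
    - {"x":0,"y":0,"z":0,"turn":0}
    - {"x":0,"y":0,"z":0,"turn":0}
    - {"x":0,"y":0,"z":-20,"turn":0}
    - {"x":0,"y":0,"z":-40,"turn":0}
    - {"x":0,"y":0,"z":-40,"turn":0}
    - {"x":0,"y":0,"z":-40,"turn":0}
    - {"x":0,"y":0,"z":-40,"turn":0}
    - {"x":0,"y":0,"z":-40,"turn":0}
    - {"x":0,"y":40,"z":0,"turn":0}
    - {"x":0,"y":40,"z":0,"turn":0}
    - {"x":0,"y":40,"z":0,"turn":0}
    - {"x":0,"y":40,"z":0,"turn":0}
    - {"x":0,"y":40,"z":0,"turn":0}
    - {"x":0,"y":0,"z":0,"turn":0}
    - {"x":0,"y":0,"z":0,"turn":0}
  fingers: 70

```text
clock: 15.2
tool_pos: [0.4612, -0.0702, 0.2858]
tool_rot: [-180.0, 0.0, 8.9]
force: [0.2, 1.1, 1.0]
grip_width: 0.0637
```

```bash
python3 - <<'E'
from h import *
d=snap(14)
im=cv2.resize(d["side"]["frame"][120:220,200:320,::-1],None,fx=6,fy=6,interpolation=cv2.INTER_CUBIC)
cv2.imwrite("pics/side14z.png",im)
im=cv2.resize(d["top"]["frame"][100:320,170:390,::-1],None,fx=2.7,fy=2.7,interpolation=cv2.INTER_CUBIC)
cv2.imwrite("pics/top14z.png",im)
E
```

```text
pan [-0.1559  0.1079  0.286 ] rot [-179.98   -0.      8.99] F [ 0.7 -0.5 -0.3] q [-23.    8.8  91.4   0.   79.8 -32. ] t 15.3 w 0.0635
```

View pics/side14z.png

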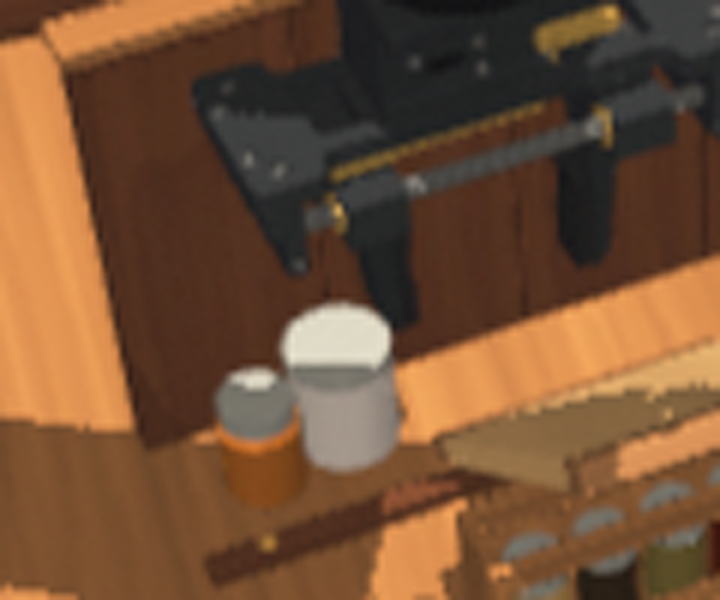

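View pics/top14z.png

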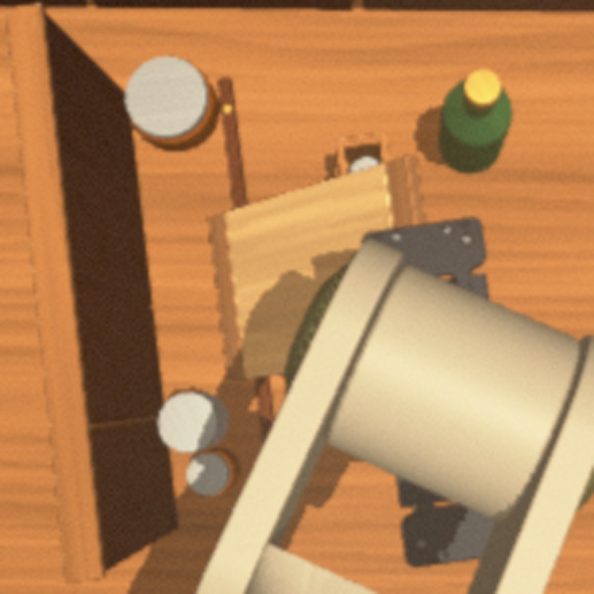

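View pics/wrist14.png

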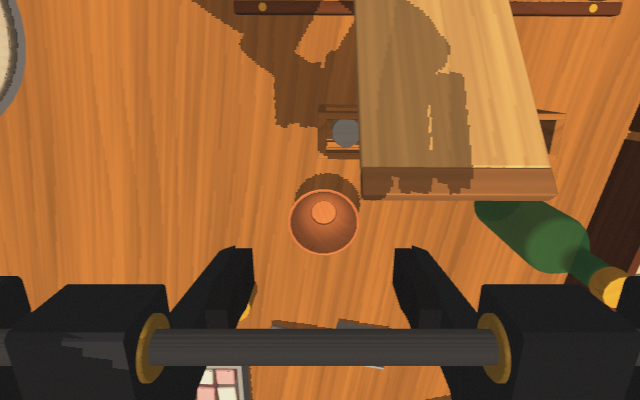

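```bash
python3 - <<'E'
from h import *
d=pickle.load(open("e14.pkl","rb"));T=cam(d["top"]);S=cam(d["side"])
for n,a,b,z in(("tin",(193,421),(337,346),.062),("slim",(209,472),(257,403),.056),("wide",(167,98),None,.058)):
    pt=(170+a[0]/2.7,100+a[1]/2.7)
    print(n,pan(onz(T,*pt,z)).round(4))
    if b:
        ps=(200+b[0]/6,120+b[1]/6); p,e=tri([ray(T,*pt),ray(S,*ps)]); print(" tri",pan(p).round(4),np.round(e,4),pan(onz(S,*ps,z)).round(4))
# board corners wrist top edge z .154
W=cam(d["wrist"],d["wrist_s"])
for p,z in(((361,199),.154),((556,198),.154),((360,168),.165),((548,167),.165)): print(pan(onz(W,*p,z)).round(4))
for p in ((262,6),(594,8)): print("bolts",pan(onz(W,*p,.012)).round(4))
# board foot in top
for p in ((210,216),(225,378)): print("foot",pan(onz(T,170+p[0]/2.7,100+p[1]/2.7,.011)).round(4))
E
```

```text
tin [0.0494 0.1087 0.062 ]
 tri [0.0495 0.1086 0.0614] [0.0001 0.0001] [0.0488 0.1086 0.062 ]
slim [0.0423 0.1531 0.056 ]
 tri [0.0433 0.1528 0.0495] [0.0007 0.0007] [0.0366 0.1538 0.056 ]
wide [ 0.0391 -0.1726  0.058 ]
[-0.1646  0.0769  0.154 ]
[-0.1634 -0.0778  0.154 ]
[-0.1367  0.0798  0.165 ]
[-0.1356 -0.0593  0.165 ]
bolts [-0.0033  0.1701  0.012 ]
bolts [-0.0042 -0.1719  0.012 ]
foot [ 0.0222 -0.072   0.011 ]
foot [0.0267 0.0752 0.011 ]
```

>>> drive_tool:
  increments:
    - {"x":12,"y":10,"z":0,"turn":0}
    - {"x":22,"y":15,"z":0,"turn":0}
    - {"x":22,"y":14,"z":0,"turn":0}
    - {"x":22,"y":0,"z":0,"turn":0}
    - {"x":22,"y":0,"z":0,"turn":0}
    - {"x":0,"y":0,"z":0,"turn":0}
    - {"x":0,"y":0,"z":20,"turn":0}
    - {"x":0,"y":0,"z":25,"turn":0}
    - {"x":0,"y":0,"z":25,"turn":0}
    - {"x":0,"y":0,"z":20,"turn":0}
    - {"x":0,"y":0,"z":0,"turn":0}
    - {"x":0,"y":0,"z":0,"turn":0}

```text
clock: 16.55
tool_pos: [0.566, -0.0925, 0.197]
tool_rot: [180.0, -0.0, 9.0]
force: [0.4, 0.2, 0.2]
grip_width: 0.0642
```

```bash
python3 - <<'E'
from h import *
d=snap(15)
im=cv2.resize(d["side"]["frame"][80:280,200:440,::-1],None,fx=3,fy=3,interpolation=cv2.INTER_CUBIC)
cv2.imwrite("pics/side15z.png",im)
E
```

```text
pan [-0.1955  0.0075  0.1976] rot [ 1.7993e+02 -1.1000e-01  8.9600e+00] F [ 0.2  0.3 -0.1] q [-21.   26.3  81.3  -0.   72.3 -30. ] t 16.65 w 0.0644
```

View pics/side15z.png

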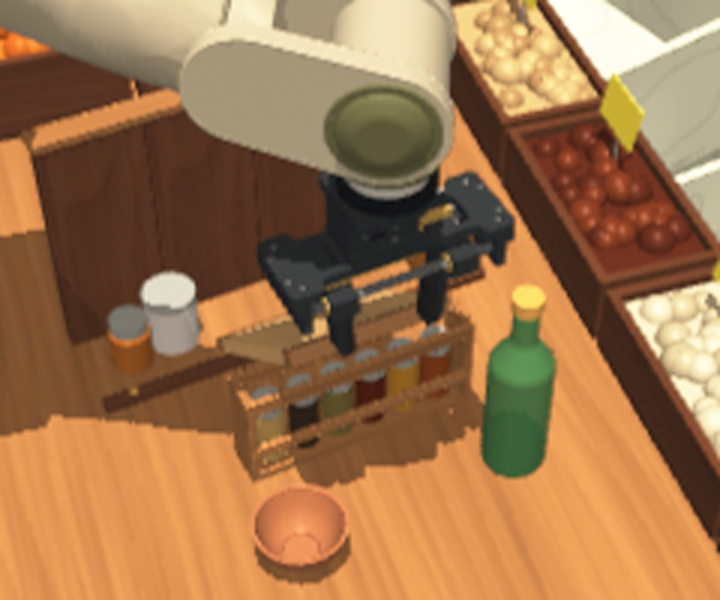

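View pics/wrist15.png

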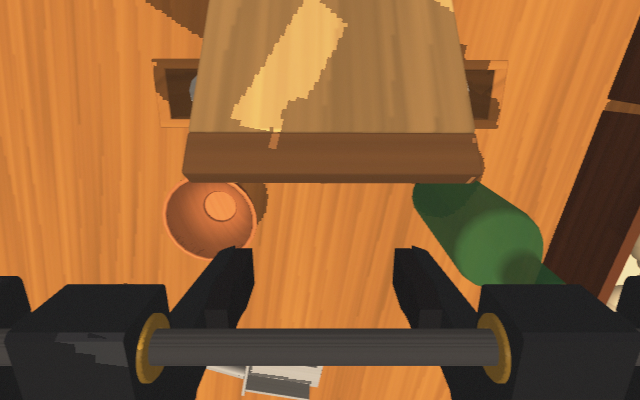

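>>> drive_tool:
  increments:
    - {"x":0,"y":0,"z":15,"turn":0}
    - {"x":0,"y":0,"z":15,"turn":0}
    - {"x":0,"y":0,"z":15,"turn":0}
    - {"x":0,"y":0,"z":6,"turn":0}
    - {"x":0,"y":0,"z":0,"turn":0}
    - {"x":0,"y":0,"z":0,"turn":0}

```text
clock: 17.3
tool_pos: [0.5665, -0.0931, 0.146]
tool_rot: [180.0, -0.1, 8.9]
force: [-0.8, 0.7, -0.5]
grip_width: 0.0637
```

```bash
python3 - <<'E'
from h import *
d=pickle.load(open("e15.pkl","rb"));W=cam(d["wrist"],d["wrist_s"])
for p,z in(((184,180),.154),((482,181),.154),((190,133),.165),((471,133),.165)): print(pan(onz(W,*p,z)).round(4))
d=snap(16)
im=cv2.resize(d["side"]["frame"][80:280,200:440,::-1],None,fx=3,fy=3,interpolation=cv2.INTER_CUBIC)
cv2.imwrite("pics/side16z.png",im)
E
```

```text
[-0.1641  0.0796  0.154 ]
[-0.1645 -0.0768  0.154 ]
[-0.138   0.0697  0.165 ]
[-0.1378 -0.0631  0.165 ]
pan [-0.1957  0.0075  0.146 ] rot [ 1.7996e+02 -8.0000e-02  8.9400e+00] F [ 0.1  0.1 -0.4] q [-21.   29.3  84.8   0.   65.8 -30. ] t 17.4 w 0.0641
```

View pics/side16z.png

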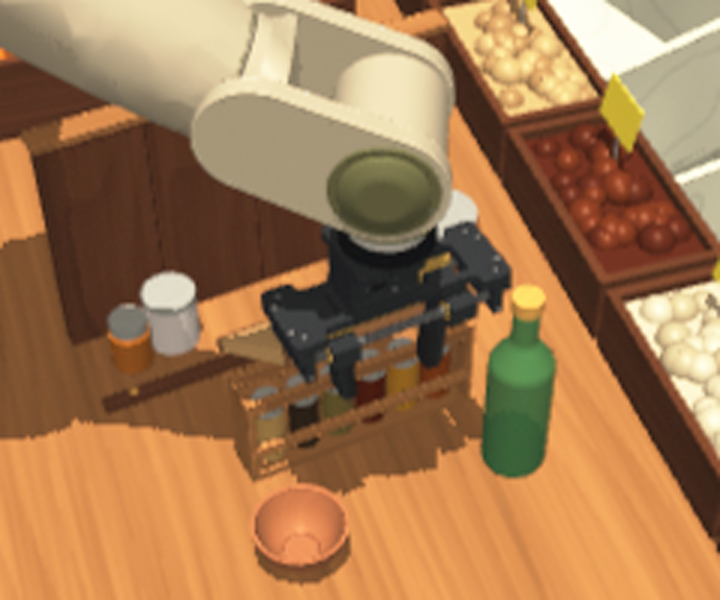

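View pics/wrist16.png

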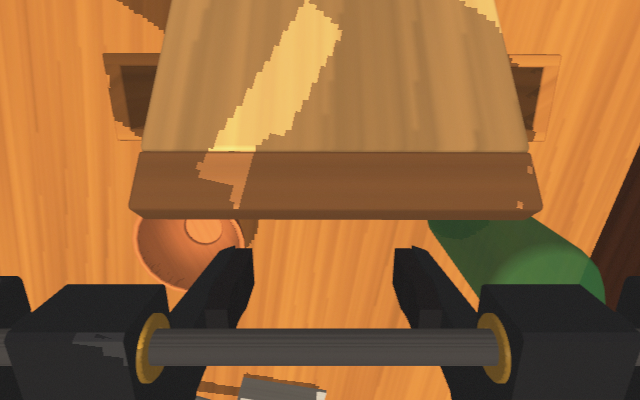

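>>> drive_tool:
  increments:
    - {"x":0,"y":-8,"z":0,"turn":0}
    - {"x":0,"y":-6,"z":0,"turn":0}
    - {"x":0,"y":-3,"z":0,"turn":0}
    - {"x":0,"y":-2,"z":0,"turn":0}
    - {"x":0,"y":-1.5,"z":0,"turn":0}
    - {"x":0,"y":-1.5,"z":-2,"turn":0}
    - {"x":0,"y":-1.5,"z":-2,"turn":0}
    - {"x":0,"y":0,"z":0,"turn":0}

```text
clock: 18.25
tool_pos: [0.5625, -0.0696, 0.1493]
tool_rot: [180.0, -0.0, 8.9]
force: [0.4, -2.0, -0.4]
grip_width: 0.064
```

```bash
python3 - <<'E'
from h import *
d=snap(17)
im=cv2.resize(d["side"]["frame"][80:280,200:440,::-1],None,fx=3,fy=3,interpolation=cv2.INTER_CUBIC)
cv2.imwrite("pics/side17z.png",im)
E
```

```text
pan [-0.1721  0.0078  0.1491] rot [ 1.7999e+02 -1.0000e-02  8.9400e+00] F [ 0.6 -3.3 -0.6] q [-18.9  28.3  85.9  -0.   65.8 -27.8] t 18.35 w 0.064
```

View pics/wrist17.png

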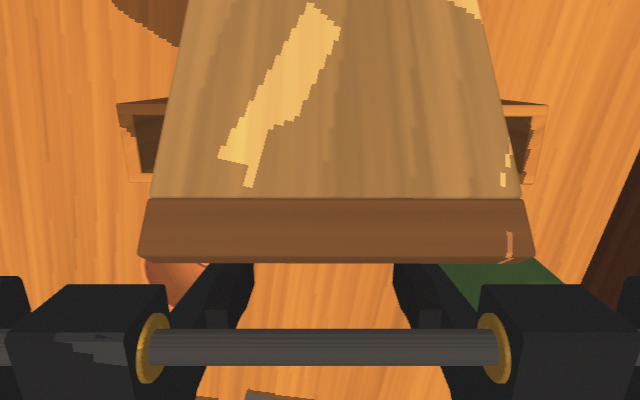

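>>> drive_tool:
  increments:
    - {"x":0,"y":-2,"z":-3,"turn":0}
    - {"x":0,"y":-2.5,"z":-3.5,"turn":0}
    - {"x":0,"y":-2.5,"z":-3.5,"turn":0}
    - {"x":0,"y":-2.5,"z":-3.5,"turn":0}
    - {"x":0,"y":-2.5,"z":-3,"turn":0}

```text
clock: 18.9
tool_pos: [0.5605, -0.0575, 0.1658]
tool_rot: [-180.0, 0.0, 9.0]
force: [0.1, -0.2, -1.0]
grip_width: 0.0638
```

```bash
python3 - <<'E'
from h import *
d=snap(18)
im=cv2.resize(d["side"]["frame"][80:280,200:440,::-1],None,fx=3,fy=3,interpolation=cv2.INTER_CUBIC)
cv2.imwrite("pics/side18z.png",im)
im=cv2.resize(d["top"]["frame"][100:320,170:390,::-1],None,fx=2.7,fy=2.7,interpolation=cv2.INTER_CUBIC)
cv2.imwrite("pics/top18z.png",im)
E
```

```text
pan [-0.1597  0.0078  0.166 ] rot [ 1.7999e+02 -3.0000e-02  8.9600e+00] F [-0.5 -1.  -1. ] q [-17.8  26.9  85.4   0.   67.7 -26.7] t 19.0 w 0.0641
```

View pics/wrist18.png

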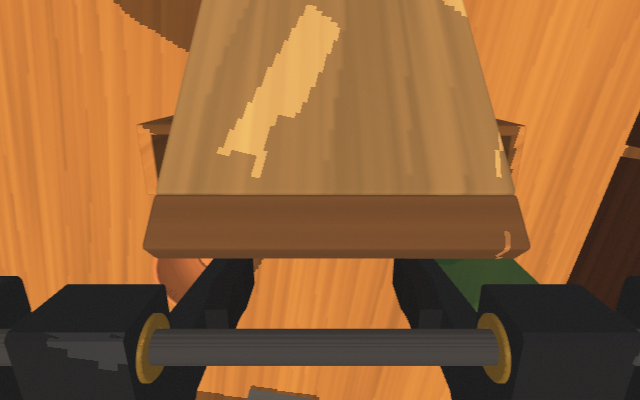

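View pics/top18z.png

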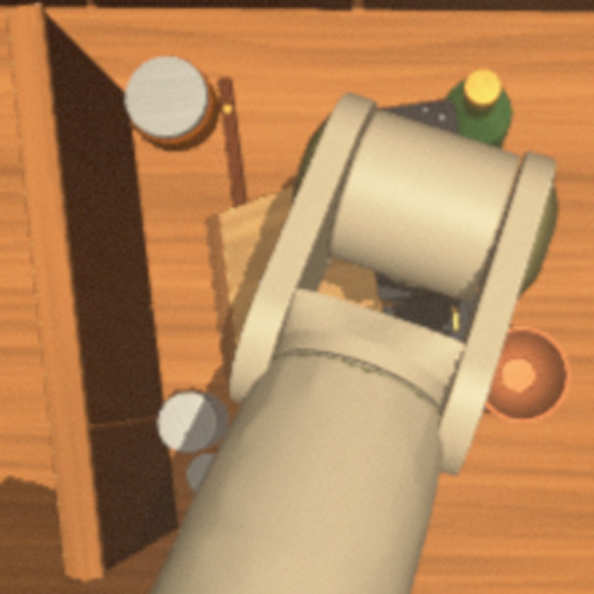

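View pics/side18z.png

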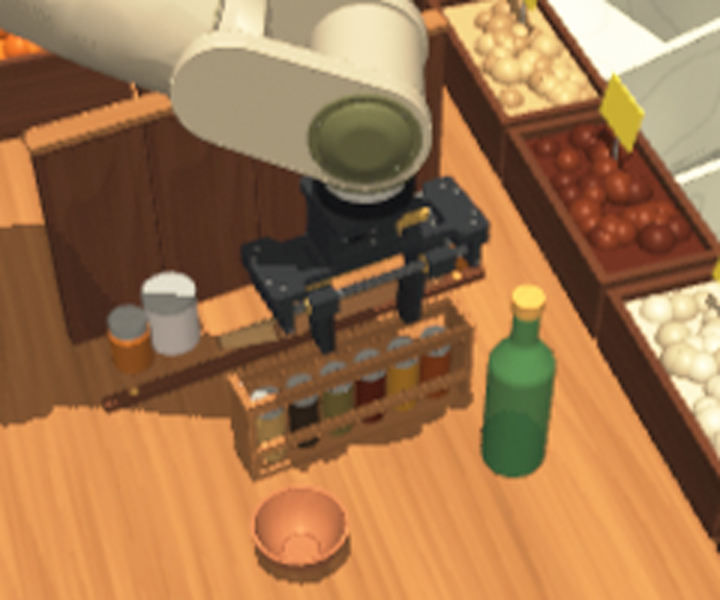

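```bash
cat >> h.py <<'E'
def onx(C,u,v,x):
    o,d=ray(C,u,v); o=pan(o); d=np.array([d@PX,d@PY,d[2]]); return o+d*(x-o[0])/d[0]
E
python3 - <<'E'
from h import *
for t,r,cs in ((17,262,(140,533)),(18,258,(144,528))):
    d=pickle.load(open(f"e{t}.pkl","rb"));W=cam(d["wrist"],d["wrist_s"]);s=d["wrist_s"]
    xe=pan(s["tool_pos"])[0]+.009
    for c in cs: print(t,onx(W,c,r,xe).round(4),"tip z",s["tool_pos"][2]-.008)
E
```

```text
17 [-0.1631  0.0839  0.1527] tip z 0.1410749851707546
17 [-0.1631 -0.0811  0.1524] tip z 0.1410749851707546
18 [-0.1507  0.0838  0.1662] tip z 0.15799709598088615
18 [-0.1507 -0.081   0.1658] tip z 0.15799709598088615
```

>>> drive_tool:
  increments:
    - {"x":0,"y":-3,"z":-3.2,"turn":0}
    - {"x":0,"y":-3,"z":-3,"turn":0}
    - {"x":0,"y":-3,"z":-3,"turn":0}
    - {"x":0,"y":-3,"z":-3,"turn":0}
    - {"x":0,"y":-3,"z":-2.8,"turn":0}
    - {"x":0,"y":-3,"z":-2.6,"turn":0}
    - {"x":0,"y":-3,"z":-2.4,"turn":0}

```text
clock: 19.75
tool_pos: [0.5573, -0.0369, 0.1858]
tool_rot: [-180.0, 0.0, 8.9]
force: [-0.2, -1.7, -1.7]
grip_width: 0.0639
```

```bash
python3 - <<'E'
from h import *
d=snap(19)
im=cv2.resize(d["side"]["frame"][80:280,200:440,::-1],None,fx=3,fy=3,interpolation=cv2.INTER_CUBIC)
cv2.imwrite("pics/side19z.png",im)
E
```

```text
pan [-0.1387  0.0078  0.1859] rot [ 1.7999e+02 -2.0000e-02  8.9600e+00] F [ 0.1 -0.8 -0.6] q [-15.8  25.1  84.9   0.   69.9 -24.8] t 19.85 w 0.0641
```

View pics/wrist19.png

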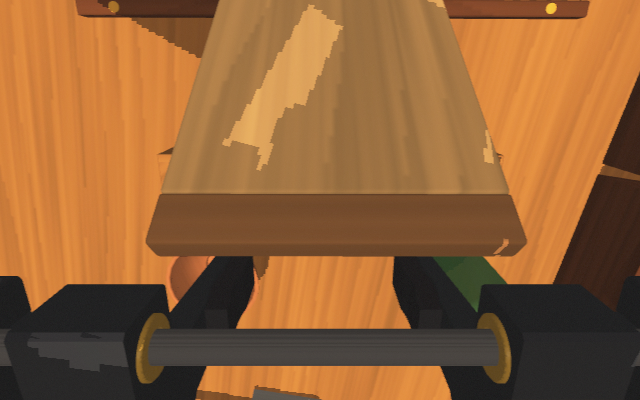

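View pics/side19z.png

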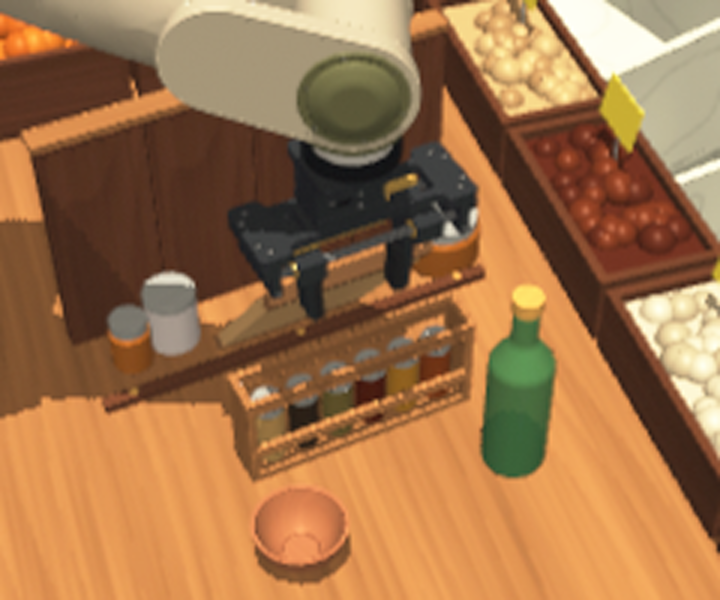

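>>> drive_tool:
  increments:
    - {"x":0,"y":-3.5,"z":-2.7,"turn":0}
    - {"x":0,"y":-4,"z":-3,"turn":0}
    - {"x":0,"y":-4,"z":-3,"turn":0}
    - {"x":0,"y":-4,"z":-2.8,"turn":0}
    - {"x":0,"y":-4,"z":-2.6,"turn":0}
    - {"x":0,"y":-4,"z":-2.4,"turn":0}
    - {"x":0,"y":-4,"z":-2.3,"turn":0}
    - {"x":0,"y":-4,"z":-2.2,"turn":0}
    - {"x":0,"y":-4,"z":-2.1,"turn":0}
    - {"x":0,"y":-3,"z":-1.5,"turn":0}

```text
clock: 20.9
tool_pos: [0.5514, 0.0012, 0.2104]
tool_rot: [180.0, -0.0, 8.9]
force: [-0.4, -0.7, 0.8]
grip_width: 0.0639
```

```bash
python3 - <<'E'
from h import *
d=snap(20)
im=cv2.resize(d["side"]["frame"][80:280,200:440,::-1],None,fx=3,fy=3,interpolation=cv2.INTER_CUBIC)
cv2.imwrite("pics/side20z.png",im)
E
```

```text
pan [-0.1002  0.0079  0.2104] rot [ 1.7999e+02 -2.0000e-02  8.9600e+00] F [ 0.2 -0.9  0.7] q [-12.   22.9  84.4   0.   72.7 -21. ] t 21.0 w 0.0637
```

View pics/wrist20.png

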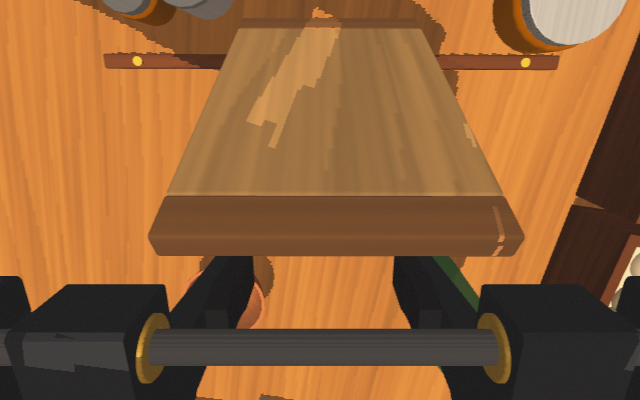

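View pics/side20z.png

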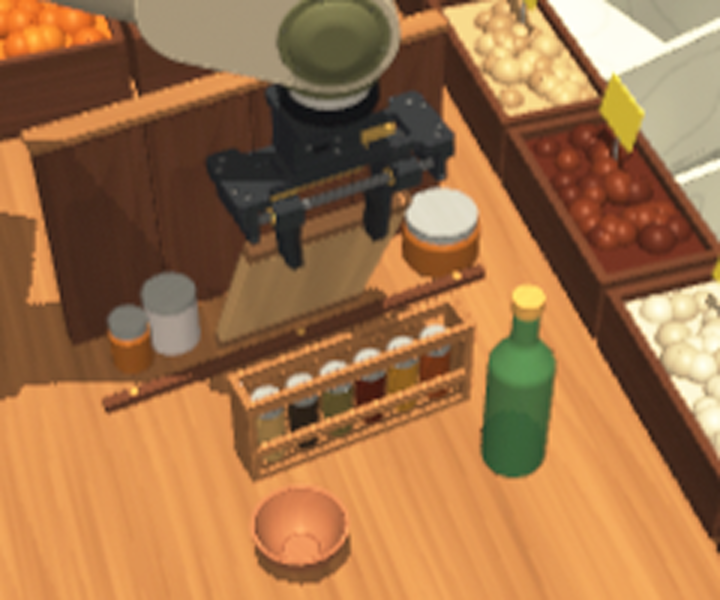

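>>> drive_tool:
  increments:
    - {"x":0,"y":-4,"z":-2,"turn":0}
    - {"x":0,"y":-4,"z":-2,"turn":0}
    - {"x":0,"y":-4,"z":-2,"turn":0}
    - {"x":0,"y":-4,"z":-1.8,"turn":0}
    - {"x":0,"y":-4,"z":-1.7,"turn":0}
    - {"x":0,"y":-4,"z":-1.5,"turn":0}
    - {"x":0,"y":-4,"z":-1.4,"turn":0}
    - {"x":0,"y":-4,"z":-1.3,"turn":0}
    - {"x":0,"y":-4,"z":-1.2,"turn":0}
    - {"x":0,"y":-4,"z":-1.1,"turn":0}
    - {"x":0,"y":-4,"z":-1,"turn":0}
    - {"x":0,"y":-4,"z":-1,"turn":0}
    - {"x":0,"y":-4,"z":-0.9,"turn":0}
    - {"x":0,"y":-4,"z":-0.8,"turn":0}
    - {"x":0,"y":-3,"z":-0.5,"turn":0}

```text
clock: 22.55
tool_pos: [0.5421, 0.0596, 0.2304]
tool_rot: [-180.0, 0.0, 8.9]
force: [0.5, -0.6, 0.3]
grip_width: 0.064
```

```bash
python3 - <<'E'
from h import *
d=pickle.load(open("e20.pkl","rb"));W=cam(d["wrist"],d["wrist_s"])
for c in(238,420): print("foot",pan(onz(W,c,19,.004)).round(4))
d=snap(21)
im=cv2.resize(d["side"]["frame"][80:280,200:440,::-1],None,fx=3,fy=3,interpolation=cv2.INTER_CUBIC)
cv2.imwrite("pics/side21z.png",im)
E
```

```text
foot [0.0305 0.081  0.004 ]
foot [ 0.0309 -0.077   0.004 ]
pan [-0.0412  0.0081  0.2303] rot [-1.7999e+02  1.0000e-02  8.9600e+00] F [ 0.2 -0.6 -0.6] q [ -6.   21.2  83.7   0.   75.1 -15. ] t 22.65 w 0.0641
```

View pics/wrist21.png

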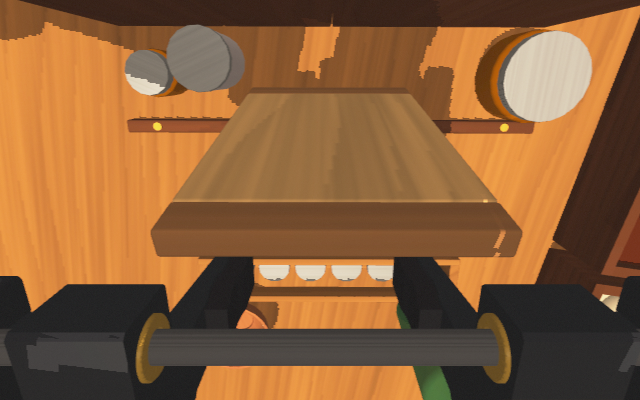

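View pics/side21z.png

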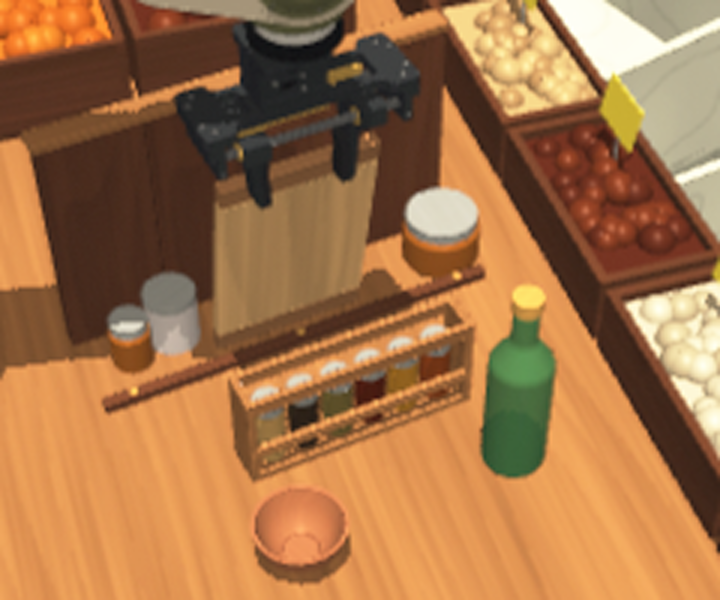

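>>> drive_tool:
  increments:
    - {"x":0,"y":-4,"z":-0.8,"turn":0}
    - {"x":0,"y":-4,"z":-0.7,"turn":0}
    - {"x":0,"y":-4,"z":-0.7,"turn":0}
    - {"x":0,"y":-4,"z":-0.6,"turn":0}
    - {"x":0,"y":-4,"z":-0.5,"turn":0}
    - {"x":0,"y":-4,"z":-0.5,"turn":0}
    - {"x":0,"y":-4,"z":-0.4,"turn":0}
    - {"x":0,"y":-4,"z":-0.4,"turn":0}
    - {"x":0,"y":-4,"z":-0.3,"turn":0}
    - {"x":0,"y":-4,"z":-0.3,"turn":0}
    - {"x":0,"y":-3,"z":-0.2,"turn":0}
    - {"x":0,"y":-3,"z":0,"turn":0}
    - {"x":0,"y":-3,"z":0,"turn":0}
    - {"x":0,"y":-3,"z":0,"turn":0}
    - {"x":0,"y":-3,"z":0,"turn":0}
    - {"x":0,"y":-2,"z":0,"turn":0}

```text
clock: 24.3
tool_pos: [0.5333, 0.1157, 0.2357]
tool_rot: [180.0, -0.0, 8.9]
force: [0.1, -0.3, -0.6]
grip_width: 0.0638
```

```bash
python3 - <<'E'
from h import *
d=snap(22)
im=cv2.resize(d["side"]["frame"][80:280,200:440,::-1],None,fx=3,fy=3,interpolation=cv2.INTER_CUBIC)
cv2.imwrite("pics/side22z.png",im)
E
```

```text
pan [0.0157 0.0082 0.2357] rot [-180.     -0.      8.96] F [-0.2  0.4  0.6] q [-0.1 21.  83.2  0.  75.8 -9. ] t 24.4 w 0.0639
```

View pics/wrist22.png

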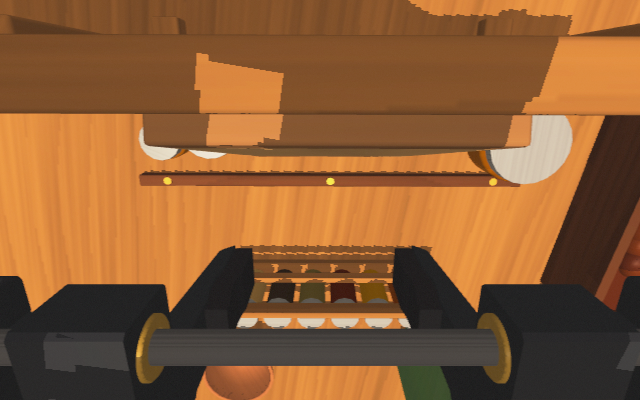

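View pics/side22z.png

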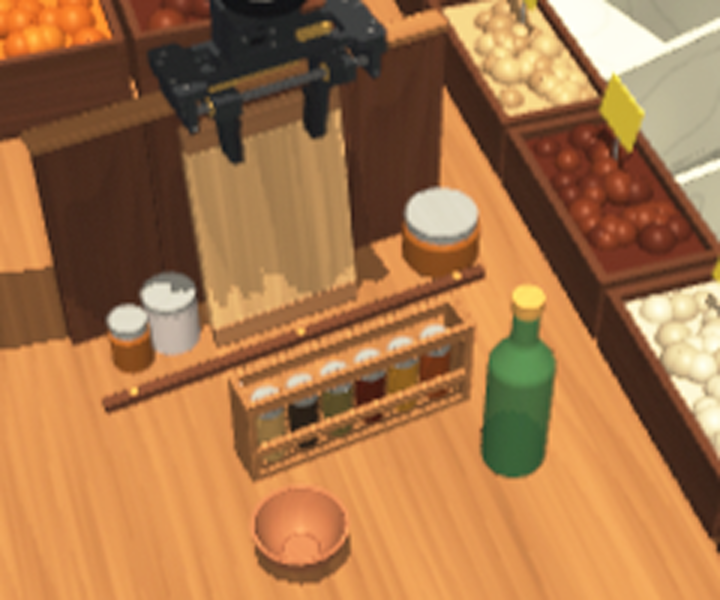

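>>> drive_tool:
  increments:
    - {"x":0,"y":10,"z":0,"turn":0}
    - {"x":0,"y":15,"z":-10,"turn":0}
    - {"x":0,"y":30,"z":-30,"turn":0}
    - {"x":0,"y":40,"z":-30,"turn":0}
    - {"x":0,"y":40,"z":0,"turn":0}
    - {"x":0,"y":40,"z":0,"turn":0}
    - {"x":0,"y":40,"z":0,"turn":0}
    - {"x":0,"y":40,"z":0,"turn":0}
    - {"x":0,"y":40,"z":0,"turn":0}
    - {"x":0,"y":0,"z":0,"turn":0}
    - {"x":0,"y":0,"z":0,"turn":0}
    - {"x":0,"y":0,"z":0,"turn":0}

```text
clock: 25.65
tool_pos: [0.579, -0.1757, 0.3063]
tool_rot: [180.0, -0.0, 9.0]
force: [-0.1, -0.5, 0.5]
grip_width: 0.0635
```

```bash
python3 - <<'E'
from h import *
d=pickle.load(open("e22.pkl","rb"));W=cam(d["wrist"],d["wrist_s"])
for c in(143,531): print("top22",onx(W,c,146,.071).round(4))
d=snap(23)
im=cv2.resize(d["side"]["frame"][80:240,220:400,::-1],None,fx=4,fy=3.75,interpolation=cv2.INTER_CUBIC)
im=cv2.resize(d["side"]["frame"][80:230,220:400,::-1],None,fx=4,fy=4,interpolation=cv2.INTER_CUBIC)
cv2.imwrite("pics/side23z.png",im)
im=cv2.resize(d["top"]["frame"][100:310,160:370,::-1],None,fx=2.8,fy=2.8,interpolation=cv2.INTER_CUBIC)
cv2.imwrite("pics/top23z.png",im)
E
```

```text
top22 [0.071  0.0824 0.2254]
top22 [ 0.071  -0.0799  0.2237]
pan [-0.2788  0.0076  0.3063] rot [ 1.7998e+02 -3.0000e-02  9.0100e+00] F [-0.3  1.5 -0.1] q [-27.9  26.7  64.5   0.   88.8 -36.9] t 25.75 w 0.0641
```

View pics/wrist23.png

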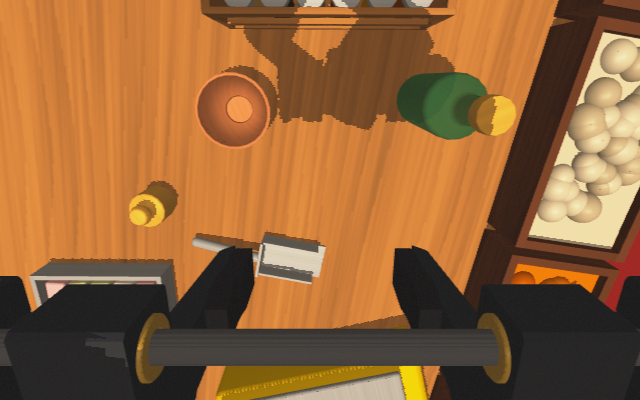

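View pics/side23z.png

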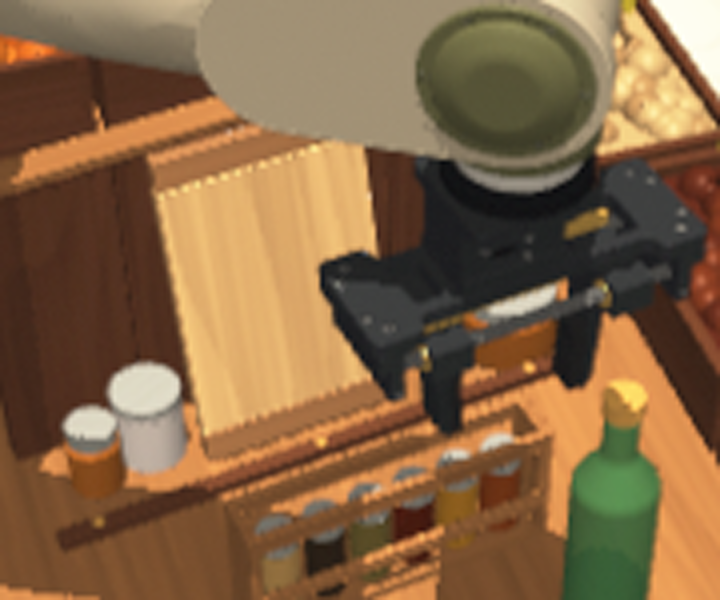

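View pics/top23z.png

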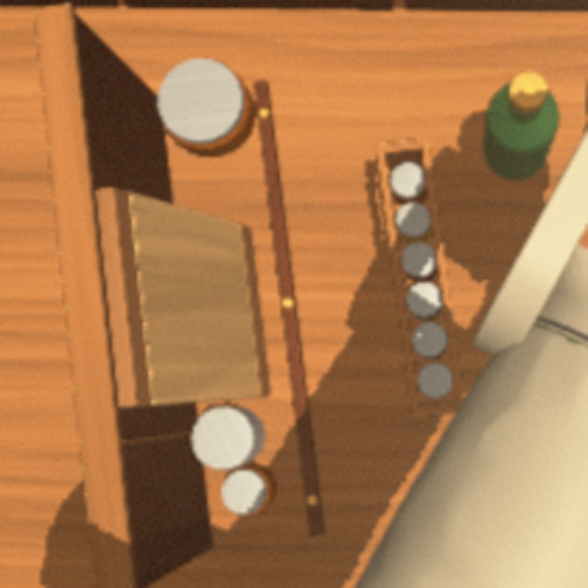

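```bash
python3 - <<'E'
from h import *
d=pickle.load(open("e23.pkl","rb"));T=cam(d["top"]);S=cam(d["side"])
t=lambda a:(160+a[0]/2.8,100+a[1]/2.8)
s=lambda a:(220+a[0]/4,80+a[1]/4)
P=lambda n,a,z:print(n,pan(onz(T,*t(a),z)).round(4))
P("tin",(224,436),.062);P("slim",(244,492),.056);P("wide",(200,100),.058);P("foot near",(269,397),.003);P("foot far",(251,229),.003)
P("topfront near",(151,404),.236);P("top far",(130,194),.236);P("topback near",(120,404),.233);P("topback far",(98,188),.233)
P("bottle",(528,92),.2)
for n,a,z in(("tin",(146,390),.062),("slim",(91,423),.056),("foot near",(212,458),.003)): print("side",n,pan(onz(S,*s(a),z)).round(4))
for n,a,b in(("tin",(224,436),(146,390)),("footnear",(269,397),(212,458))):
    p,e=tri([ray(T,*t(a)),ray(S,*s(b))]);print(n,pan(p).round(4),np.round(e,4))
im=cv2.resize(d["top"]["frame"][200:300,200:280,::-1],None,fx=6,fy=6,interpolation=cv2.INTER_CUBIC)
cv2.imwrite("pics/top23y.png",im)
E
```

```text
tin [0.0527 0.1077 0.062 ]
slim [0.0432 0.155  0.056 ]
wide [ 0.0399 -0.1741  0.058 ]
foot near [0.022  0.0801 0.003 ]
foot far [ 0.0195 -0.0683  0.003 ]
topfront near [0.0627 0.079  0.236 ]
top far [ 0.0608 -0.0642  0.236 ]
topback near [0.0842 0.076  0.233 ]
topback far [ 0.0829 -0.0721  0.233 ]
bottle [-0.2207 -0.1046  0.2   ]
side tin [0.049  0.1075 0.062 ]
side slim [0.0419 0.152  0.056 ]
side foot near [0.0212 0.0739 0.003 ]
tin [0.0533 0.1071 0.0581] [0.0008 0.0008]
footnear [0.0206 0.0773 0.005 ] [0.0031 0.0031]
```

View pics/top23y.png

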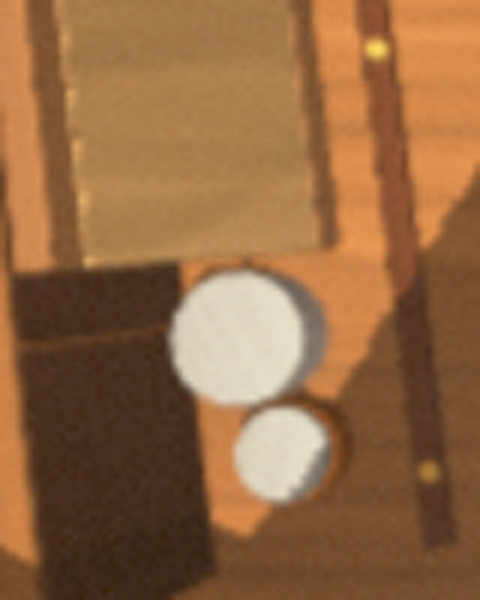

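View pics/top23.png

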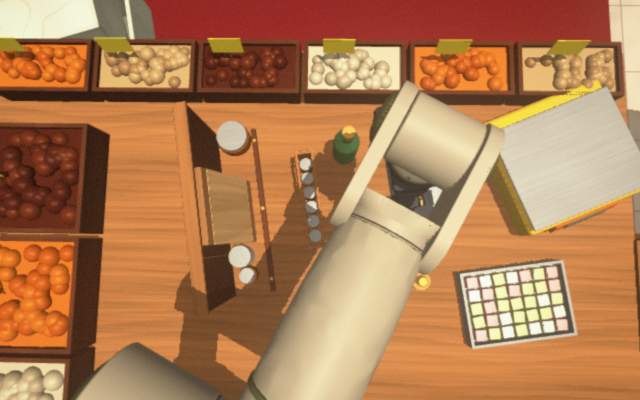

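>>> drive_tool:
  increments:
    - {"x":-8,"y":-25,"z":0,"turn":0}
    - {"x":-11,"y":-32,"z":0,"turn":0}
    - {"x":-11,"y":-32,"z":0,"turn":0}
    - {"x":-11,"y":-32,"z":0,"turn":0}
    - {"x":-11,"y":-32,"z":0,"turn":0}
    - {"x":-11,"y":-32,"z":0,"turn":0}
    - {"x":-11,"y":-32,"z":0,"turn":0}
    - {"x":-8,"y":-32,"z":0,"turn":0}
    - {"x":0,"y":0,"z":0,"turn":0}
    - {"x":0,"y":0,"z":0,"turn":0}
    - {"x":0,"y":0,"z":0,"turn":0}

```text
clock: 26.9
tool_pos: [0.4598, 0.0568, 0.3057]
tool_rot: [180.0, -0.0, 8.9]
force: [0.5, -0.1, -0.3]
grip_width: 0.0637
```

```bash
python3 - <<'E'
from h import *
d=snap(24)
im=cv2.resize(d["wrist"]["frame"][0:250,120:520,::-1],None,fx=2,fy=2,interpolation=cv2.INTER_CUBIC)
cv2.imwrite("pics/wrist24z.png",im)
E
```

```text
pan [-0.0314  0.0899  0.3056] rot [1.80e+02 2.00e-02 8.88e+00] F [-0.1 -0.4 -0.2] q [ -7.5   7.8  89.7  -0.   82.5 -16.4] t 27.0 w 0.0643
```

View pics/wrist24z.png

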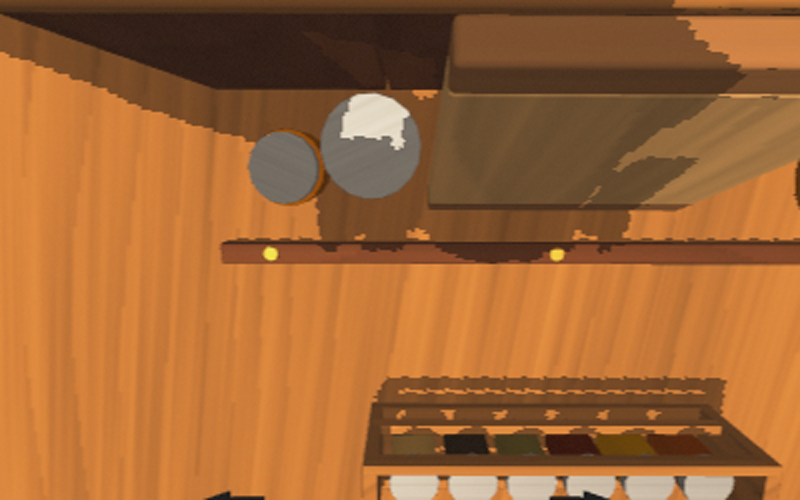

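```bash
python3 - <<'E'
from h import *
d=pickle.load(open("e24.pkl","rb"));W=cam(d["wrist"],d["wrist_s"])
q=lambda a:(120+a[0]/2,a[1]/2)
for n,a,z in(("tin",(371,146),.062),("slim",(284,167),.056),("footnear",(429,206),.003),("footfar",(690,209),.003),("topnear",(449,93),.236),("lipend",(221,250),.012),("bolt",(271,254),.012),("bolt mid",(557,254),.012)):
    print(n,pan(onz(W,*q(a),z)).round(4))
E
```

```text
tin [0.0556 0.1067 0.062 ]
slim [0.0454 0.1519 0.056 ]
footnear [0.0226 0.0754 0.003 ]
footfar [ 0.021  -0.0801  0.003 ]
topnear [0.0669 0.0778 0.236 ]
lipend [-0.0022  0.1989  0.012 ]
bolt [-0.0046  0.1693  0.012 ]
bolt mid [-0.0045 -0.0008  0.012 ]
```

```bash
python3 - <<'E'
from h import *
from cell import env
a=pickle.load(open("d0.pkl","rb"))[1]["side"]["frame"].astype(int)
b=pickle.load(open("e24.pkl","rb"))["side"]["frame"].astype(int)
for n,(x0,y0,x1,y1) in dict(bowl=(280,240,320,275),bottle=(358,175,388,240),scoop=(300,298,380,332),weight=(264,300,290,328),wide=(332,142,362,172)).items():
    print(n,np.abs(a-b)[y0:y1,x0:x1].mean().round(1))
print(env.job_done())
E
```

```text
bowl 4.3
bottle 3.7
scoop 4.9
weight 4.3
wide 4.5
the job is handed in; nothing more can be done
None
```

The tin is beside the slim jar and the board is leaning back on the panel. I handed the job in at about 27 s; no verdict was reported.

- **Tin:** My first try, pushing it with closed fingers, tipped it about 0.3 rad because the panel kept the wrist too high to push lower. I backed off and it settled upright in about the same place. I then gripped it by its top 5 mm, lifted it about 2 mm and carried it along the ledge. In the last wrist view it was upright, 56 mm behind the lip, with its centre about 46 mm from the slim jar's.
- **Clearance from the board:** The tin is about 105 mm sideways of the board's middle, and at least 103 mm is needed. This is the tightest margin. Single readings ranged from about 104 to 108 mm. The top and side views disagreed by about 6 mm on where the board's near foot corner is, so I relied on the last wrist view.
- **Board:** I turned it up on its foot with both fingers under its top edge, moving slowly, and let it fall the last few degrees onto the panel. The foot is about 21 mm behind the lip, the top touches the panel, it leans about 12–13°, and it is square to within about 1°. I did not measure its turning speed in that last fall; I estimate it well under the limit.
- **Everything else:** The bowl, bottle, scoop, weight and wide jar look the same before and after in the side picture. The slim jar reads within about 2 mm of where it started. The arm was clear of everything at hand-in.

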